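# Rack the lamp's applicator tubes by length

### The job

Put the four clean applicator tubes of the treatment lamp away: move them from the steel drain tray to the white storage rack, one upright over each peg with its collar down on the board, in order of length, with the longest next to the rack's high end plate and the shortest at the low end. Set them down without dropping or knocking over any, leave them all standing free, and do not disturb the goggles or the timer.

Things in the scene. Friction and masses are not known exactly. Their poses are not given: they have to be found in the camera images.
- tube_a_c (a point): Centre (on the axis, half-way up) of the longest applicator tube: 130 mm tall, about 69 g, loose, ivory plastic, hollow, open at both ends; z along it to the tip. From below: collar 45 mm across, 8 mm high, bore 30 mm; skirt tapering from 36 to 24 mm across up to height 36 mm; then a straight round barrel 24 mm across to the tip, best gripped 12 to 30 mm below the tip.
- tube_b_c (a point): Centre (on the axis, half-way up) of the second longest applicator tube: 110 mm tall, about 63 g, loose, ivory plastic, hollow, open at both ends; z along it to the tip. Shaped as the longest. At the start all four stand upright, collar down, in mixed order in one row about 70 mm apart on the fixed steel drain tray; collar undersides 4 mm above the table.
- tube_c_c (a point): Centre (on the axis, half-way up) of the second shortest applicator tube: 90 mm tall, about 57 g, loose, ivory plastic, hollow, open at both ends; z along it to the tip. Shaped as the longest. The drain tray is 100 x 330 mm, rim 18 mm high; little room between neighbours, so grip across the row.
- tube_d_c (a point): Centre (on the axis, half-way up) of the shortest applicator tube: 70 mm tall, about 51 g, loose, ivory plastic, hollow, open at both ends; z along it to the tip. Shaped as the longest, so its barrel is only the upper 34 mm.
- peg_1: Peg of the storage rack next to the rack's high end plate (95 mm high, 55 mm beyond this peg). Steel pin 8 mm across, 21 mm high, round top, in a round grey marked seat 52 mm across. Origin at its foot, on the board, 15 mm above the table; z up, y along the row towards the high end plate.
- peg_2: Peg of the storage rack second from the high end plate. Pin and origin as the first peg. The rack is a fixed white board 90 x 336 mm with four pegs 70 mm apart in a row.
- peg_3: Peg of the storage rack third from the high end plate. Pin and origin as the first peg. A tube's bore slips over it with 11 mm to spare all round at the collar, 8 mm at the pin's top; the collar then rests on the board.
- peg_4: Peg of the storage rack farthest from the high end plate, by the low end lip (28 mm high). Pin and origin as the first peg.
- goggles_c (a point): Bystander: dark protective goggles lying on the table, 130 x 58 mm, 25 mm high, long side along x of its frame; this point is 12 mm above the table at their middle.
- timer_c (a point): Bystander: round white interval timer with a grey knob on the table, 68 mm across, 35 mm high; this point is on its axis 17 mm above the table.
Not all that is in view belongs to the job. What is shaped like the part that bears tube_b_c but blue or purple is not meant.

How it is judged (in metres and radians):
At the end, for the whole second after the job is handed in: Counted from the high end plate, the pegs carry the 130, 110, 90 and 70 mm tubes: each within 14 mm of its peg's axis, collar on the board (height within 6 mm), upright within 0.1 rad and at rest (horizontal distance between tube_a_c and peg_1 below 0.014 m and z of tube_a_c in the frame of peg_1 between 0.059 and 0.071 m and angle between each of tube_a_c, tube_b_c, tube_c_c, tube_d_c's own z axis and vertical below 0.1 rad and linear speed of each of tube_a, tube_b, tube_c, tube_d below 0.02 m/s and horizontal distance between tube_b_c and peg_2 below 0.014 m and z of tube_b_c in the frame of peg_2 between 0.049 and 0.061 m and horizontal distance between tube_c_c and peg_3 below 0.014 m and z of tube_c_c in the frame of peg_3 between 0.039 and 0.051 m and horizontal distance between tube_d_c and peg_4 below 0.014 m and z of tube_d_c in the frame of peg_4 between 0.029 and 0.041 m); the robot touches nothing.
It fails at once if a tube is knocked over (tilted more than 60 degrees) (angle between any of tube_a_c, tube_b_c, tube_c_c, tube_d_c's own z axis and vertical above 1.05 rad).
It fails at once if a tube is dropped (moves faster than 0.9 m/s while not held) ((linear speed of tube_a above 0.9 m/s and contact force between the fingers and tube_a below 0.2 N) or (linear speed of tube_b above 0.9 m/s and contact force between the fingers and tube_b below 0.2 N) or (linear speed of tube_c above 0.9 m/s and contact force between the fingers and tube_c below 0.2 N) or (linear speed of tube_d above 0.9 m/s and contact force between the fingers and tube_d below 0.2 N)).
It fails at once if the goggles shifted by more than 20 mm (distance of goggles_c from where it was at the start of the episode above 0.02 m).
It fails at once if the timer shifted by more than 20 mm (distance of timer_c from where it was at the start of the episode above 0.02 m).
It also fails if it takes over 115 s, if anything falls off the work surface, if the arm or the gripper's body presses on something with over 40 N, if the wrist force passes 120 N, or if a joint passes its speed limit or range.

### The arm

A 6-joint arm with a two-finger parallel gripper is mounted at the origin on the work surface. World frame = base frame: x ahead of the robot, y to its left, z up, the work surface at z = 0. Lengths are in mm, angles in rad, forces in N, time in s.
With the tool pointing down it reaches from about 350 to 975 mm from the base axis. Payload 7.1 kg.
Tool frame: the origin (TCP) lies at the very end of the fingers, on their centre line; the grasp point (between the pads) lies 19 mm behind it (ctrl.grip_depth is the distance from the TCP to the grasp point, in mm); x points along the fingers, z is the direction in which the jaws open and shut, and the axes are right-handed (so a half turn about x gives the same grasp; the last joint's range is limited). The gripper opens to 88 mm and grips with 3 to 60 N. Pads are 20 mm wide; open, the fingers measure 115 mm over their backs; the gripper's body (75 mm by 178 mm) begins 61 mm behind the grasp point.
Start: joints at [1.081, 0.423, 1.63, -0, 1.089, -0.019], TCP at [283.467, 557.002, 222.675] pointing down, gripper open.
Joint ranges: [-3, 3], [-0.9, 2.11], [0.09, 2.58], [-1.31, 4.45], [0.11, 2.69], [-2.54, 2.54]. Speed limits (rad/s): [2.39, 2.39, 3.01, 3.14, 3.14, 3.14].

### API

Orientations are given as a rotation vector (axis times angle).
In Python, from workcell import ctrl gives the robot as it stands. The module is installed in compiled form; this text tells all that it offers.
- The arm moves only by the tool send_rows, never from a script. Its argument "rows" is a list of rows, each a list of 4 numbers: the shift along the tool's x, y, z in mm, then the turn about the tool's x in rad. In form: [[x, y, z, turn], ...]. A call has 1 to 10 rows; each row shifts and turns the pose as measured when the row begins, along the tool's axes as they then stand; what a row does not reach is not made up. A row lasts 1/12 s, in which the tool goes at most 41.7 mm and 7.16 degrees, less where a joint would pass 70% of its speed; a pose out of reach is approached as far as the arm can. A call with a gripper value outside its range is refused whole. "fingers" is the opening, from 0 (shut) to 1 (fully open), set as the call begins (left out, the last holds). The fingers move at their own pace and stop on an object; the grip force is fixed at half the most. Time passes only in rows, so rows that do not move let the fingers close. It gives the time, the measured TCP pose, the force and the opening at its end, in the units of the state.
- ctrl.get_obs(): the state, without advancing time (a new reading comes with each control period).
- ctrl.get_image(name): name is "scene" or "top" or "wrist"; returns a dict with "img" (400x640x3 uint8, red, green, blue), "depth" (400x640 float32, mm along the optical axis (not along the pixel's ray), 0 where there is no reading), "mtx" (3x3 intrinsics, pixels), "world_from_camera" (4x4, takes a point from camera to world coordinates). Camera axes: x right, y down, z forward; pixel columns grow to the right and rows downward; lengths in mm; the calibration is good to about 2 mm. A picture is of the moment at which its call begins.
- ctrl.close_job(): hands the job in, once; it reports no verdict.
The state is a dict: "t": time; "qpos": joint angles; "qvel": joint speeds; "joint_torque": joint torques, N m; "ee_pos": TCP position; "orientation": TCP orientation; "ft_force": force on the tool from outside, world axes, zero at the start; "moment": the same for the moment, N m; "width": finger opening in mm.
Only numpy, scipy, OpenCV 4.12 (cv2) and the standard library are available. Lean on these libraries where they do the work, as an engineer would, in place of code of your own. Each camera call takes 0.05 s, during which the arm holds its last target.

## Working session

There is one attempt and no reset: what is moved stays moved. The work goes in short steps, Python scripts to look and compute and a tool call to move; the robot and the scene stay as the last step left them, time stands still between calls to the robot, and variables do not carry over. Pictures are saved under pics/ and viewed, and the job is handed in when it is done.

Besides the shell and the picture viewer there is one more tool, called after ">>>" as name(argument=value, ...), one argument or row to a line, values as JSON. send_rows: Moves the arm, as the interface text tells. Its arguments: {"type":"object","properties":{"rows":{"type":"array"},"fingers":{"type":"number"}},"required":["rows"]}

```bash
mkdir -p pics
python3 - <<'E'
from workcell import ctrl
import cv2,numpy as np
print(ctrl.get_obs())
for n in ["scene","top","wrist"]:
    d=ctrl.get_image(n); np.savez(f"{n}0.npz",**d)
    cv2.imwrite(f"pics/{n}0.png",d["img"][:,:,::-1]); print(n,d["mtx"].tolist(),d["world_from_camera"].round(3).tolist())
E
```

```text
{'t': 0.0, 'qpos': array([ 1.08098152e+00,  4.23835428e-01,  1.63067978e+00, -9.49628277e-06,
        1.08860359e+00, -1.90037854e-02]), 'qvel': array([ 0.00104568,  0.00012974, -0.00078895,  0.00046993,  0.00163303,
        0.00054378]), 'joint_torque': array([-1.97099365e-05, -5.44623256e+01, -2.73670381e+01,  6.43417309e-02,
        2.27750785e-02, -1.46809293e-04]), 'ee_pos': array([283.22653687, 556.5208043 , 221.90909681]), 'orientation': array([-0.85661165,  1.39721747,  0.85533416]), 'ft_force': array([-0.12796213, -0.08072711,  0.45339   ]), 'moment': array([0.03196139, 0.00172292, 0.00329568]), 'width': 87.78721452427729}
scene [[477.65953554610223, 0.0, 315.4939917633177], [0.0, 477.65953554610223, 208.38391814458828], [0.0, 0.0, 1.0]] [[-0.619, 0.467, -0.631, 1320.514], [0.785, 0.363, -0.502, 656.993], [-0.005, -0.806, -0.591, 841.509], [0.0, 0.0, 0.0, 1.0]]
top [[492.4794889460362, 0.0, 316.7710713626418], [0.0, 492.4794889460362, 203.2395897662201], [0.0, 0.0, 1.0]] [[0.052, -0.977, 0.208, 237.121], [-0.999, -0.051, 0.011, -9.819], [-0.0, -0.208, -0.978, 1381.624], [0.0, 0.0, 0.0, 1.0]]
wrist [[333.02240370523174, 0.0, 318.4479026718409], [0.0, 333.02240370523174, 205.96439778161238], [0.0, 0.0, 1.0]] [[0.454, 0.856, 0.247, 214.868], [0.891, -0.436, -0.127, 591.142], [-0.001, 0.278, -0.961, 382.808], [0.0, 0.0, 0.0, 1.0]]
```

View pics/scene0.png

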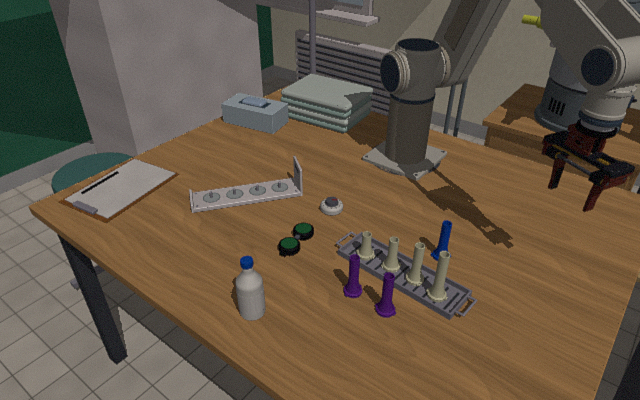

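View pics/top0.png

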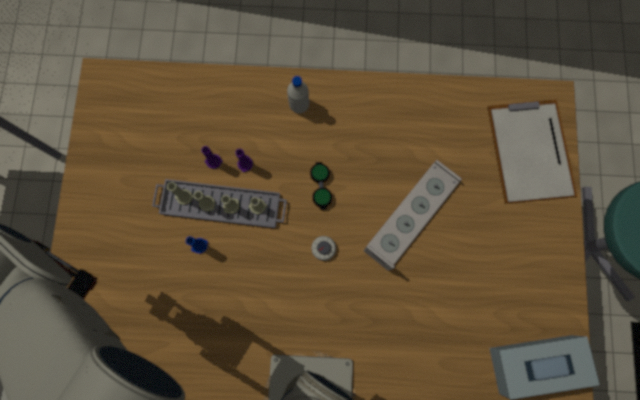

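View pics/wrist0.png

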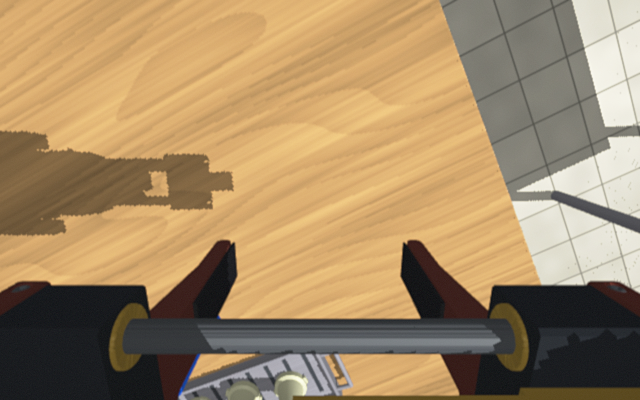

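The scene picture shows four ivory tubes on the tray, with tips at (367,234), (393,239), (418,245) and (442,255), shortest to longest. The lookalikes are two purple (353,275), (387,295) and one blue (443,240), all excluded by colour. The rack's high plate is at (298,175), which is about (380,258) in the top view. I'll check with a close crop and measure in 3D.

```bash
cat > h.py <<'E'
import numpy as np,cv2
def cloud(d):
    K=d["mtx"];T=d["world_from_camera"];z=d["depth"].astype(float)
    v,u=np.mgrid[:400,:640]
    P=np.stack([(u-K[0,2])/K[0,0]*z,(v-K[1,2])/K[1,1]*z,z],-1)
    W=P@T[:3,:3].T+T[:3,3]; W[z==0]=np.nan; return W
def proj(d,p):
    T=np.linalg.inv(d["world_from_camera"]);c=T[:3,:3]@p+T[:3,3];q=d["mtx"]@c;return q[:2]/q[2]
E
python3 - <<'E'
import numpy as np,cv2
from h import *
t=np.load("top0.npz");s=np.load("scene0.npz")
a=cv2.resize(t["img"][170:235,150:295],None,fx=5,fy=5,interpolation=cv2.INTER_CUBIC)
cv2.imwrite("pics/cropA.png",a[:,:,::-1])
b=cv2.resize(t["img"][155:275,300:470],None,fx=4.5,fy=4.5,interpolation=cv2.INTER_CUBIC)
cv2.imwrite("pics/cropB.png",b[:,:,::-1])
b=cv2.resize(s["img"][220:320,330:480],None,fx=5,fy=5,interpolation=cv2.INTER_CUBIC)
cv2.imwrite("pics/cropC.png",b[:,:,::-1])
for nm,d in(("top",t),("scene",s)):
    W=cloud(d);im=d["img"].astype(int)
    hsv=cv2.cvtColor(d["img"],cv2.COLOR_RGB2HSV)
    reg=(W[...,0]>300)&(W[...,0]<700)&(W[...,1]>50)&(W[...,1]<480)&(W[...,2]>30)&(W[...,2]<200)
    m=(reg&(im[...,0]>im[...,2]+8)&(im[...,2]>60)&(im[...,1]>90)).astype(np.uint8)
    n,L,st,c=cv2.connectedComponentsWithStats(m)
    for i in range(1,n):
        if st[i,4]<15: continue
        w=W[L==i];zt=np.nanpercentile(w[:,2],97)
        q=w[w[:,2]>zt-12]
        print(nm,st[i].tolist(),"ztop",zt.round(1),"tip mean",q.mean(0).round(1),"mid",((q.min(0)+q.max(0))/2).round(1))
E
```

```text
scene [362, 231, 10, 21, 158] ztop 77.0 tip mean [508.9 177.5  71.6] mid [510.1 176.4  71.6]
scene [387, 236, 12, 28, 208] ztop 95.1 tip mean [507.5 252.9  90.7] mid [507.1 251.9  90.1]
scene [412, 242, 13, 34, 244] ztop 115.6 tip mean [510.7 322.2 111.3] mid [511.2 322.1 110.8]
scene [433, 251, 17, 42, 319] ztop 135.7 tip mean [527.  389.4 131.1] mid [527.1 388.9 131.2]
```

View pics/cropA.png

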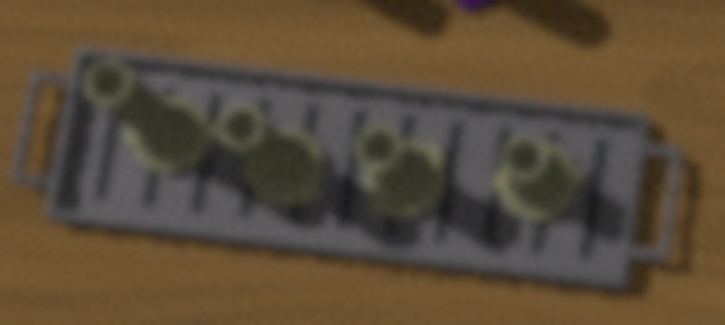

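View pics/cropB.png

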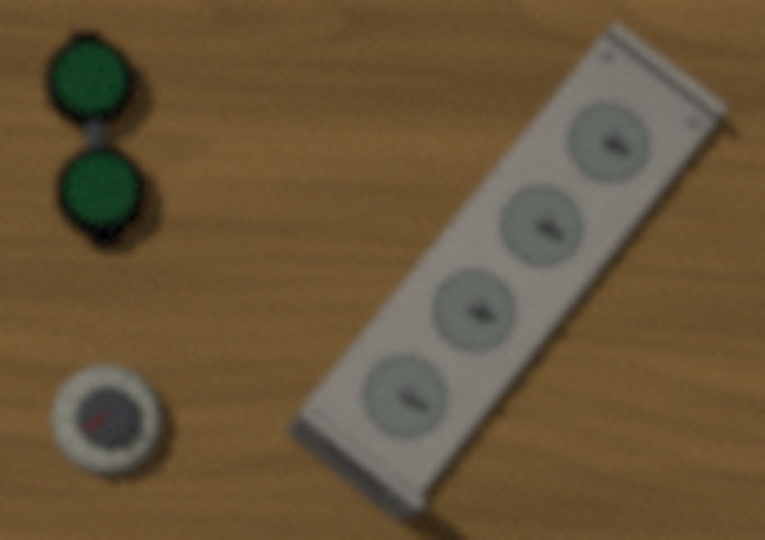

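View pics/cropC.png

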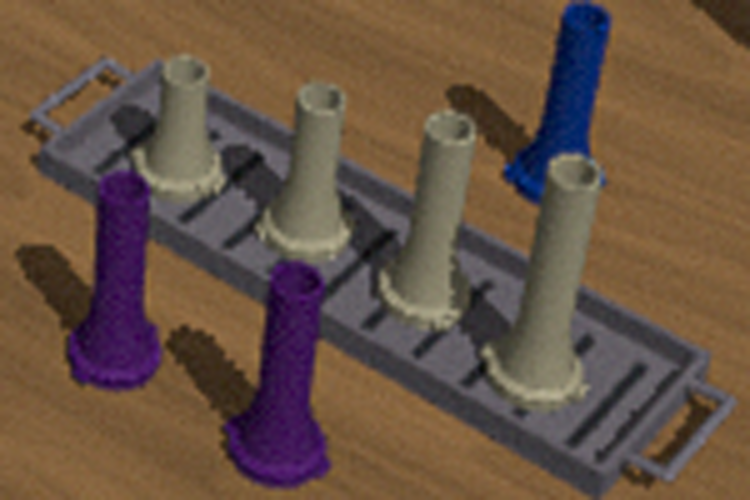

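```bash
cat >> h.py <<'E'
def ray(d,uv,z):
    K=d["mtx"];T=d["world_from_camera"]
    r=T[:3,:3]@np.array([(uv[0]-K[0,2])/K[0,0],(uv[1]-K[1,2])/K[1,1],1]);o=T[:3,3]
    return (o+r*(z-o[2])/r[2])
E
python3 - <<'E'
import numpy as np,cv2
from h import *
from workcell import ctrl
from scipy.spatial.transform import Rotation as R
t=np.load("top0.npz");s=np.load("scene0.npz")
f=lambda x,k,o:((x[0]+.5)/k-.5+o[0],(x[1]+.5)/k-.5+o[1])
for n,x,xs,z in(("130",(108,82),(574,174),134),("110",(240,127),(450,130),114),("90",(380,146),(321,99),94),("70",(523,155),(186,72),74)):
    print(n,ray(t,f(x,5,(150,170)),z).round(1),ray(s,f(xs,5,(330,220)),z).round(1))
P=[ray(t,f(x,4.5,(300,155)),15) for x in((405,396),(474,311),(541,226),(609,143))]
for p in P: print("peg",p.round(1),proj(s,p).round(1))
print("pitch",np.linalg.norm(P[0]-P[3])/3, np.degrees(np.arctan2(*(P[0]-P[3])[[1,0]])))
g=cv2.cvtColor(t["img"],cv2.COLOR_RGB2HSV)
W=cloud(t)
m=(g[...,0]>105)&(g[...,0]<150)&(g[...,1]>150)
n,L,st,c=cv2.connectedComponentsWithStats(m.astype(np.uint8))
for i in range(1,n):
    if st[i,4]>20: print("deco",c[i].round(),np.nanmedian(W[L==i],0).round())
for nm,px in(("gog",(320,185)),("timer",(323,247))): print(nm,W[px[1],px[0]].round())
# seat centres in the scene image
b=cv2.resize(s["img"][150:220,180:310],None,fx=6,fy=6,interpolation=cv2.INTER_CUBIC)
cv2.imwrite("pics/cropD.png",b[:,:,::-1])
print(R.from_rotvec(ctrl.get_obs()["orientation"]).as_matrix().round(3))
E
```

```text
130 [528.  385.9 134. ] [525.7 387.9 134. ]
110 [512.  319.8 114. ] [510.5 321.2 114. ]
90 [509.8 249.   94. ] [506.1 251.6  94. ]
70 [513.1 175.   74. ] [507.9 176.   74. ]
peg [ 425.7 -203.4   15. ] [277.9 187.9]
peg [ 481.4 -245.3   15. ] [255.7 191.2]
peg [ 537.9 -286.6   15. ] [232.9 194.8]
peg [ 594.1 -329.2   15. ] [209.5 198.2]
pitch 70.06492485819031 143.21239214349072
deco [297.  81.] [828.  75. 161.]
deco [211. 158.] [631. 307.  39.]
deco [244. 161.] [628. 216.  36.]
deco [197. 244.] [389. 321.  36.]
gog [579.  -1.  21.]
timer [401. -18.  34.]
[[-0.001 -0.891  0.454]
 [-0.001  0.454  0.891]
 [-1.     0.    -0.001]]
```

View pics/cropD.png

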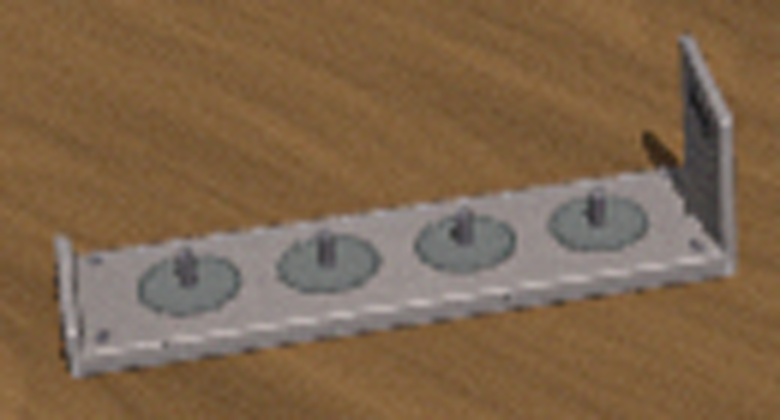

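```bash
cat >> h.py <<'E'
from scipy.spatial.transform import Rotation as R
def plan(tx,ty,tz,yaw,n,phase=None):
    """prints rows from current pose to the target; yaw (deg) of tool z in world"""
    from workcell import ctrl
    o=ctrl.get_obs();p=o["ee_pos"];M=R.from_rotvec(o["orientation"]).as_matrix()
    y0=np.degrees(np.arctan2(M[1,2],M[0,2]));dy=(yaw-y0+180)%360-180
    print("t",round(o["t"],2),"p",p.round(1),"yaw",round(y0,2),"tilt",np.degrees(np.arccos(-M[2,0])).round(2),"w",round(o["width"],1),"F",o["ft_force"].round(1),"q",o["qpos"].round(2))
    d=np.array([tx,ty,tz])-p; th=-np.radians(dy)
    print("delta",d.round(1),"dyaw",round(dy,2),"dist",np.linalg.norm(d).round(1))
    rows=[]
    for k in range(n):
        s=M.T@d/n
        rows.append([round(float(x),1) for x in s]+[round(float(th/n),4)])
        M=M@R.from_rotvec([th/n,0,0]).as_matrix()
    print(rows)
E
python3 - <<'E'
from h import *
s=np.load("scene0.npz")
f=lambda x,k,o:((x[0]+.5)/k-.5+o[0],(x[1]+.5)/k-.5+o[1])
for x in((599,222),(466,241),(330,262),(190,284)): print(ray(s,f(x,6,(180,150)),15).round(1))
plan(527,387,230,-4,10)
E
```

```text
[ 417.3 -204.6   15. ]
[ 472.6 -247.    15. ]
[ 529.1 -288.6   15. ]
[ 586.3 -330.3   15. ]
t 0.15 p [283.2 556.7 222.1] yaw 63.03 tilt 0.07 w 87.7 F [ 0.5 -1.  -0.4] q [ 1.08  0.42  1.63  0.    1.09 -0.02]
delta [ 243.8 -169.7    7.9] dyaw -67.03 dist 297.1
[[-0.8, -29.4, -4.1, 0.117], [-0.8, -29.7, -0.6, 0.117], [-0.8, -29.6, 2.9, 0.117], [-0.8, -29.0, 6.3, 0.117], [-0.8, -28.1, 9.6, 0.117], [-0.8, -26.8, 12.9, 0.117], [-0.8, -25.1, 15.9, 0.117], [-0.8, -23.1, 18.7, 0.117], [-0.8, -20.7, 21.3, 0.117], [-0.8, -18.1, 23.5, 0.117]]
```

>>> send_rows(
  rows=[
    [-1,-29.5,-4,0.117],
    [-1,-29.5,-0.5,0.117],
    [-1,-29.5,3,0.117],
    [-1,-29,6.3,0.117],
    [-1,-28,9.6,0.117],
    [-1,-27,13,0.117],
    [-1,-25,16,0.117],
    [-1,-23,18.7,0.117],
    [-1,-20.7,21.3,0.117],
    [-1,-18,23.5,0.117],
  ],
  fingers=1,
)

```text
t: 0.98
ee_pos: [527.8, 378.3, 228.8]
orientation: [0.085, 1.575, -0.092]
ft_force: [0.7, 0.8, 0.4]
width: 87.6
```

```bash
cat > look.py <<'E'
import sys
from h import *
from workcell import ctrl
n,tag=sys.argv[1:3]
d=ctrl.get_image(n);np.savez(f"{tag}.npz",**d);cv2.imwrite(f"pics/{tag}.png",d["img"][:,:,::-1])
E
python3 look.py wrist w1; python3 -c "
from h import *
plan(527,387,230,-4,3)"
```

```text
t 1.03 p [532.  375.2 229. ] yaw -7.05 tilt 0.35 w 87.8 F [ 2.3 -1.6 -0.6] q [ 0.6   0.46  1.56 -0.    1.13  0.72]
delta [-5.  11.8  1. ] dyaw 3.05 dist 12.8
[[-0.3, 3.7, -2.1, -0.0178], [-0.3, 3.7, -2.1, -0.0178], [-0.3, 3.8, -2.0, -0.0178]]
```

View pics/w1.png

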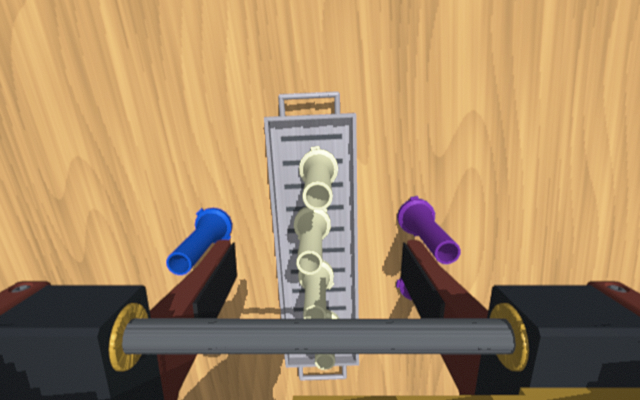

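Run:
```python
from h import *
d=np.load("w1.npz")
print(d["world_from_camera"].round(2))
print(ray(d,(317,195.5),134),ray(d,(309.3,263),114))
W=cloud(d);g=d["img"].astype(int);m=(g[...,0]>g[...,2]+10)&(g[...,0]<g[...,2]+75)
for lo,hi,a in((128,140,0),(108,120,0)):
    k=(W[...,2]>lo)&(W[...,2]<hi)&(W[...,0]>450)&(W[...,0]<600)&(W[...,1]>100);k[:,:250]=0;k[:,380:]=0
    v,u=np.nonzero(k);print(k.sum(),W[k].min(0),W[k].max(0))
cv2.imwrite("pics/w1c.png",cv2.resize(d["img"][130:330,240:400],None,fx=3,fy=3,interpolation=cv2.INTER_CUBIC)[:,:,::-1])
```

```text
[[ 9.9000e-01 -1.1000e-01 -4.0000e-02  5.3724e+02]
 [-1.1000e-01 -9.5000e-01 -2.8000e-01  4.5478e+02]
 [-1.0000e-02  2.8000e-01 -9.6000e-01  3.8922e+02]
 [ 0.0000e+00  0.0000e+00  0.0000e+00  1.0000e+00]]
[526.87790081 388.81333829 134.        ] [511.85600471 321.54201417 114.        ]
313 [515.44254243 376.83281604 128.22550131] [538.81273933 400.50947186 134.16254306]
422 [500.21293432 309.92537278 108.05046736] [538.72522295 400.3738938  119.99959201]
```

View pics/w1c.png

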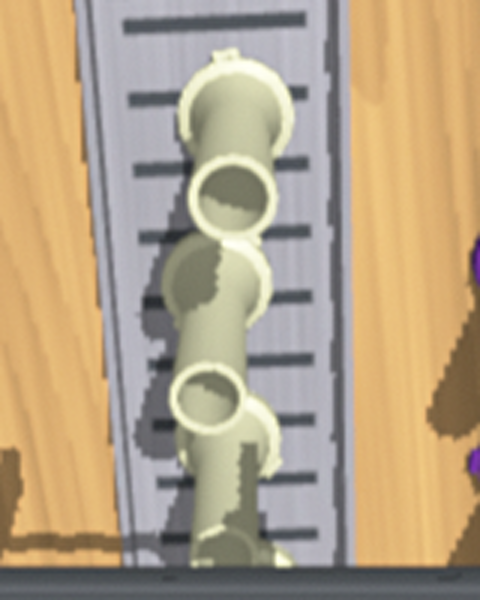

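```bash
python3 -c "
from h import *
plan(527,388.5,170,-4,4)"
```

```text
t 1.03 p [532.  375.2 229. ] yaw -7.05 tilt 0.35 w 87.8 F [ 2.3 -1.6 -0.6] q [ 0.6   0.46  1.56 -0.    1.13  0.72]
delta [ -5.   13.3 -59. ] dyaw 3.05 dist 60.7
[[14.7, 3.2, -1.6, -0.0133], [14.7, 3.2, -1.6, -0.0133], [14.7, 3.3, -1.5, -0.0133], [14.7, 3.3, -1.5, -0.0133]]
```

>>> send_rows(
  rows=[
    [14.7,3.2,-1.6,-0.0133],
    [14.7,3.2,-1.6,-0.0133],
    [14.7,3.3,-1.5,-0.0133],
    [14.7,3.3,-1.5,-0.0133],
    [0,0,0,0],
    [0,0,0,0],
  ],
)

```text
t: 1.53
ee_pos: [530.6, 385.4, 167.7]
orientation: [0.054, 1.572, -0.063]
ft_force: [-0.4, 0.2, 0.7]
width: 88.0
```

```bash
python3 -c "
from h import *
plan(527,388.5,95,-4,4)"
```

```text
t 1.53 p [530.6 385.4 167.7] yaw -4.26 tilt 0.34 w 88.0 F [-0.4  0.2  0.7] q [ 0.61  0.53  1.59 -0.    1.02  0.69]
delta [ -3.6   3.1 -72.7] dyaw 0.26 dist 72.8
[[18.2, 0.8, -0.9, -0.0011], [18.2, 0.8, -0.9, -0.0011], [18.2, 0.8, -0.9, -0.0011], [18.2, 0.8, -0.9, -0.0011]]
```

>>> send_rows(
  rows=[
    [12,1.5,-1.8,0],
    [18,1,-1.5,0],
    [18,1,-1.2,0],
    [14,0.5,-0.5,0],
    [8,0.3,0,0],
    [0,0,0,0],
    [0,0,0,0],
  ],
)

```text
t: 2.12
ee_pos: [526.8, 391.8, 97.4]
orientation: [0.057, 1.567, -0.06]
ft_force: [0.4, 0.2, -0.4]
width: 88.4
```

```bash
python3 look.py wrist w2; python3 -c "
from h import *
plan(527,388.5,95,-4,1)"
```

```text
t 2.17 p [526.8 391.8  97.5] yaw -4.27 tilt 0.19 w 88.1 F [ 0.2 -1.4  0.2] q [ 0.62  0.62  1.63 -0.    0.89  0.7 ]
delta [ 0.2 -3.3 -2.5] dyaw 0.27 dist 4.2
[[2.5, -3.3, 0.4, -0.0046]]
```

View pics/w2.png

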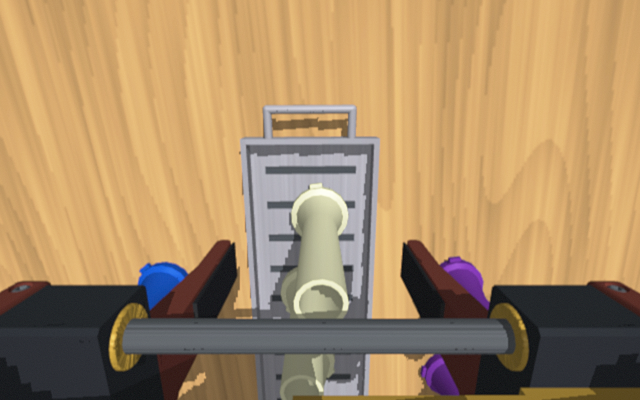

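The wrist view shows the 130 tube's tip at (321,298), centred between fingertips at (233,245) and (404,245). Fine correction, then close.

>>> send_rows(
  rows=[
    [2,-2.5,0,0],
    [0,0,0,0],
    [0,0,0,0],
  ],
)

```text
t: 2.42
ee_pos: [527.9, 389.9, 97.8]
orientation: [0.059, 1.564, -0.058]
ft_force: [0.2, 0.1, -0.3]
width: 88.3
```

>>> send_rows(
  rows=[
    [0,0,0,0],
    [0,0,0,0],
    [0,0,0,0],
    [0,0,0,0],
    [0,0,0,0],
    [0,0,0,0],
    [0,0,0,0],
    [0,0,0,0],
  ],
  fingers=0,
)

```text
t: 3.08
ee_pos: [529.0, 390.4, 99.8]
orientation: [0.061, 1.561, -0.057]
ft_force: [-0.0, 0.4, -0.3]
width: 37.7
```

```bash
python3 -c "
from h import *
plan(527,388.5,250,-4,5)"
```

```text
t 3.08 p [529.  390.4  99.8] yaw -4.29 tilt 0.51 w 37.7 F [-0.   0.4 -0.3] q [ 0.62  0.61  1.63 -0.    0.89  0.7 ]
delta [ -2.   -1.9 150.2] dyaw 0.29 dist 150.2
[[-30.0, -0.3, -0.1, -0.001], [-30.0, -0.3, -0.1, -0.001], [-30.0, -0.3, -0.1, -0.001], [-30.0, -0.3, -0.1, -0.001], [-30.0, -0.3, -0.1, -0.001]]
```

>>> send_rows(
  rows=[
    [0.3,0,-0.2,0],
    [0.3,0,-0.2,0],
    [0.3,0,-0.2,0],
    [0.3,0,-0.2,0],
    [0.3,0,-0.2,0],
    [0.3,0,-0.2,0],
  ],
)

```text
t: 3.58
ee_pos: [528.5, 390.7, 99.1]
orientation: [0.061, 1.56, -0.056]
ft_force: [0.1, -1.1, 3.8]
width: 23.6
```

```bash
python3 -c "
from h import *
plan(528,390,250,-4,5)"
```

```text
t 3.58 p [528.5 390.7  99.1] yaw -4.28 tilt 0.61 w 23.6 F [ 0.1 -1.1  3.8] q [ 0.62  0.61  1.63 -0.    0.88  0.7 ]
delta [ -0.5  -0.7 150.9] dyaw 0.28 dist 150.9
[[-30.2, -0.0, 0.2, -0.001], [-30.2, -0.0, 0.2, -0.001], [-30.2, -0.0, 0.2, -0.001], [-30.2, -0.0, 0.2, -0.001], [-30.2, -0.0, 0.2, -0.001]]
```

>>> send_rows(
  rows=[
    [-6,0,0,0],
    [-15,0,0,0],
    [-28,0,0,0],
    [-32,0,0,0],
    [-32,0,0,0],
    [-20,0,0,0],
    [-12,0,0,0],
  ],
)

```text
t: 4.17
ee_pos: [523.0, 388.1, 244.2]
orientation: [0.055, 1.572, -0.062]
ft_force: [0.5, 0.7, -0.9]
width: 23.6
```

```bash
python3 look.py scene s1;python3 -c "
from h import *
plan(421,-204,250,53,20)"
```

```text
t 4.22 p [524.1 389.  246.7] yaw -4.29 tilt 0.14 w 23.5 F [0.4 0.7 2.4] q [ 0.62  0.44  1.54 -0.    1.16  0.7 ]
delta [-103.1 -593.     3.3] dyaw 57.29 dist 601.9
[[-0.1, -30.0, -2.9, -0.05], [-0.1, -29.8, -4.4, -0.05], [-0.1, -29.5, -5.9, -0.05], [-0.1, -29.2, -7.4, -0.05], [-0.1, -28.8, -8.8, -0.05], [-0.1, -28.3, -10.2, -0.05], [-0.1, -27.8, -11.6, -0.05], [-0.1, -27.1, -13.0, -0.05], [-0.1, -26.5, -14.4, -0.05], [-0.1, -25.7, -15.7, -0.05], [-0.1, -24.9, -16.9, -0.05], [-0.1, -24.0, -18.1, -0.05], [-0.1, -23.1, -19.3, -0.05], [-0.1, -22.1, -20.4, -0.05], [-0.1, -21.0, -21.5, -0.05], [-0.1, -19.9, -22.6, -0.05], [-0.1, -18.8, -23.5, -0.05], [-0.1, -17.6, -24.4, -0.05], [-0.1, -16.3, -25.3, -0.05], [-0.1, -15.0, -26.1, -0.05]]
```

View pics/s1.png

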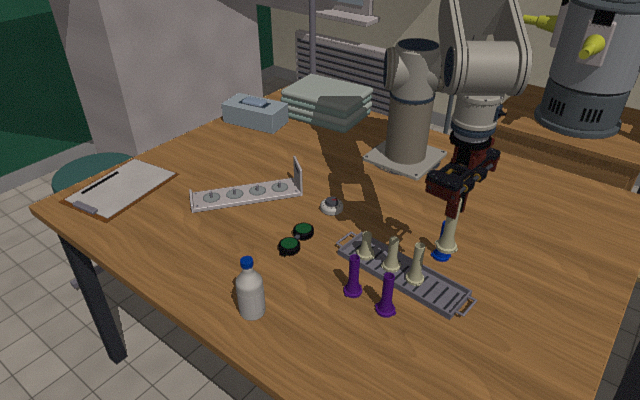

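The tube is held upright (tip about (455,215)); the other three still stand. Transit.

>>> send_rows(
  rows=[
    [0,-20,-2,-0.05],
    [0,-30,-4.4,-0.05],
    [0,-29.5,-6,-0.05],
    [0,-29,-7.4,-0.05],
    [0,-29,-9,-0.05],
    [0,-28,-10,-0.05],
    [0,-28,-11.6,-0.05],
    [0,-27,-13,-0.05],
    [0,-26.5,-14.4,-0.05],
    [0,-26,-15.7,-0.05],
  ],
)

```text
t: 5.05
ee_pos: [472.0, 95.7, 242.1]
orientation: [-0.357, 1.542, 0.359]
ft_force: [0.5, 0.1, -1.2]
width: 23.5
```

>>> send_rows(
  rows=[
    [0,-25,-17,-0.05],
    [0,-24,-18,-0.05],
    [0,-23,-19,-0.05],
    [0,-22,-20,-0.05],
    [0,-21,-21,-0.05],
    [0,-20,-22,-0.05],
    [0,-18,-20,-0.05],
    [0,-10,-15,-0.05],
    [0,-5,-8,-0.03],
    [0,0,0,0],
  ],
)

```text
t: 5.88
ee_pos: [434.3, -150.6, 236.1]
orientation: [-0.703, 1.459, 0.713]
ft_force: [-0.4, 0.3, -0.2]
width: 23.4
```

```bash
python3 look.py wrist w3;python3 look.py scene s3;python3 -c "
from h import *
plan(421,-204,200,53,4)"
```

```text
t 5.98 p [ 434.4 -149.   236.1] yaw 51.88 tilt 0.55 w 23.6 F [-0.  -0.6 -0.8] q [-0.36  0.16  1.96 -0.    1.02 -1.26]
delta [-13.4 -55.  -36.1] dyaw 1.12 dist 67.1
[[9.0, -5.9, -12.9, -0.0049], [9.0, -5.9, -12.9, -0.0049], [9.0, -5.8, -12.9, -0.0049], [9.0, -5.7, -12.9, -0.0049]]
```

View pics/w3.png

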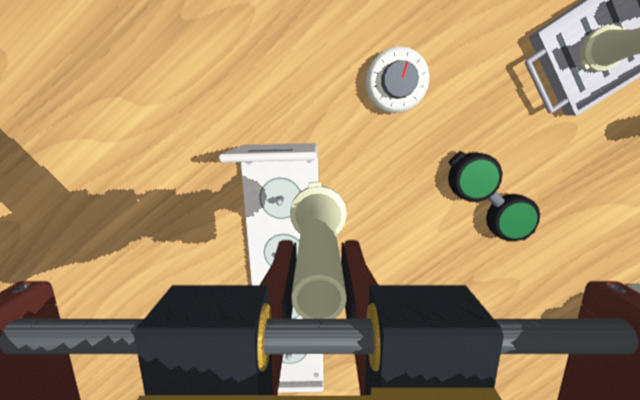

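Run:
```python
from h import *
d=np.load("w3.npz")
c=cv2.resize(d["img"][140:300,210:350],None,fx=4,fy=4,interpolation=cv2.INTER_CUBIC)[:,:,::-1].copy()
for p,col in(((425.7,-203.4),(0,0,255)),((417.3,-204.6),(255,0,0)),((481.4,-245.3),(0,0,255)),((472.6,-247),(255,0,0))):
    for dz in(0,21):
        u=proj(d,np.array([*p,15+dz]));cv2.circle(c,(int((u[0]-210)*4+2),int((u[1]-140)*4+2)),3,col,-1)
cv2.imwrite("pics/w3c.png",c)
```

```text
(no output)
```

View pics/w3c.png

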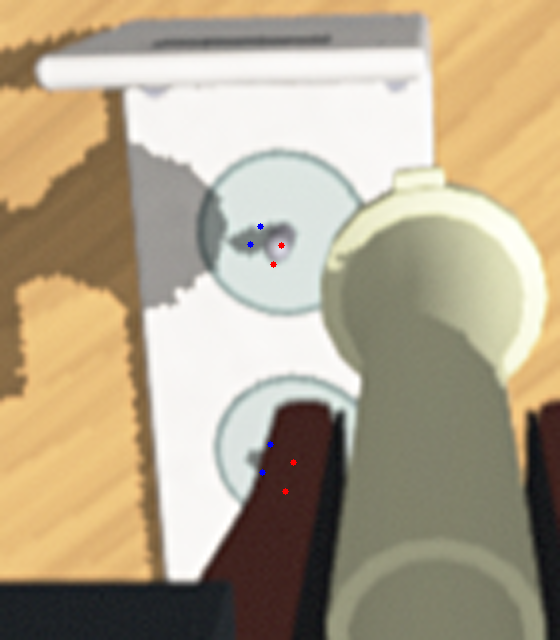

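Run:
```python
from h import *
d=np.load("w3.npz")
print(ray(d,(210+281.5/4-.4,140+232/4-.4),15))
# held tube axis: tip ring
print(ray(d,(320,297),236+38.5), proj(d,np.array([434.4,-149,236+38])), proj(d,np.array([434.4,-149,236-91])))
```

```text
[ 422.63407903 -200.78718211   15.        ]
[ 433.45939454 -149.43577407  274.5       ] [322.20860213 297.36924168] [320.96622111 210.20723582]
```

```bash
python3 -c "
from h import *
plan(422,-202.5,150,53,5)"
```

```text
t 5.98 p [ 434.4 -149.   236.1] yaw 51.88 tilt 0.55 w 23.6 F [-0.  -0.6 -0.8] q [-0.36  0.16  1.96 -0.    1.02 -1.26]
delta [-12.4 -53.5 -86.1] dyaw 1.12 dist 102.1
[[17.2, -4.8, -9.9, -0.0039], [17.2, -4.8, -9.9, -0.0039], [17.2, -4.7, -9.9, -0.0039], [17.2, -4.7, -9.9, -0.0039], [17.2, -4.6, -10.0, -0.0039]]
```

>>> send_rows(
  rows=[
    [0,-5,-10,-0.004],
    [0,-8,-16,-0.006],
    [0,-7,-14,-0.006],
    [4,-4,-7,-0.003],
    [15,0,-2.5,0],
    [22,0,0,0],
    [22,0,0,0],
    [14,0,0,0],
    [6,0,0,0],
    [0,0,0,0],
  ],
)

```text
t: 6.82
ee_pos: [424.2, -195.4, 148.2]
orientation: [-0.715, 1.452, 0.729]
ft_force: [0.1, 0.4, -1.1]
width: 23.9
```

```bash
python3 look.py wrist w4;python3 look.py scene s4;python3 look.py top t4;python3 - <<'E'
from h import *
plan(422,-202.5,150,53,3)
s=np.load("s4.npz")["img"][110:220,210:330];t=np.load("t4.npz")["img"][190:280,350:450]
cv2.imwrite("pics/s4c.png",cv2.resize(s,None,fx=5,fy=5,interpolation=cv2.INTER_CUBIC)[:,:,::-1])
cv2.imwrite("pics/t4c.png",cv2.resize(t,None,fx=5,fy=5,interpolation=cv2.INTER_CUBIC)[:,:,::-1])
w=np.load("w4.npz")["img"][100:350,180:430]
cv2.imwrite("pics/w4c.png",cv2.resize(w,None,fx=2.4,fy=2.4,interpolation=cv2.INTER_CUBIC)[:,:,::-1])
E
```

```text
t 6.97 p [ 425.4 -196.4  150.1] yaw 52.99 tilt 0.34 w 23.2 F [ 0.2 -0.2 -1.8] q [-0.46  0.31  2.02  0.    0.82 -1.38]
delta [-3.4 -6.1 -0.1] dyaw 0.01 dist 7.0
[[0.0, -0.3, -2.3, -0.0001], [0.0, -0.3, -2.3, -0.0001], [0.0, -0.3, -2.3, -0.0001]]
```

View pics/s4c.png

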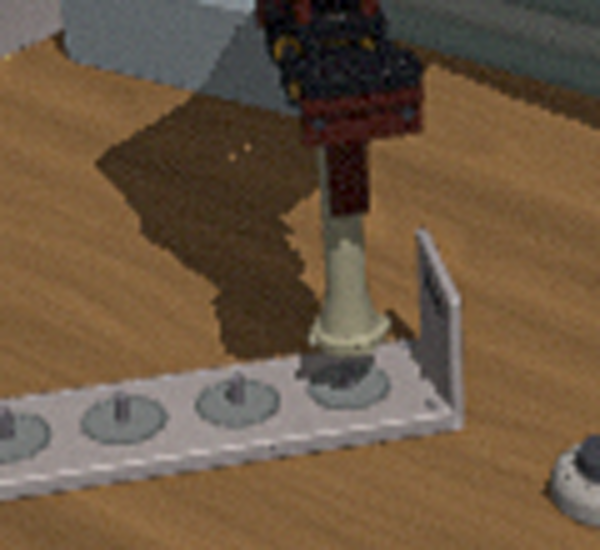

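View pics/w4c.png

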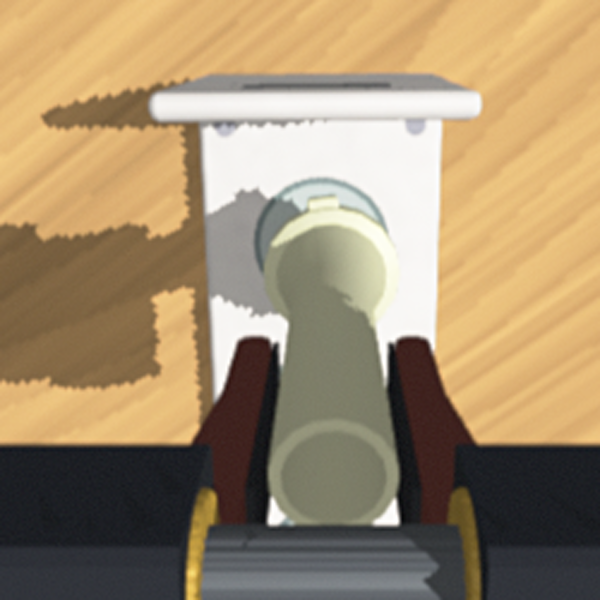

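Run:
```python
from h import *
d=np.load("w4.npz")
print(ray(d,(180+320.5/2.4-.3,100+241/2.4-.3),15), ray(d,(180+334/2.4-.3,100+475/2.4-.3),150+38))
print("collar",ray(d,(180+331/2.4-.3,100+270/2.4-.3),150-91+4), "tool z px dir",d["world_from_camera"][:3,0])
s=np.load("s4.npz")
# scene: collar centre and seat centre
f=lambda x:((x[0]+.5)/5-.5+210,(x[1]+.5)/5-.5+110)
print(ray(s,f((349,386)),15),ray(s,f((349,332)),150-95+8))
```

```text
[ 422.47889973 -200.55790539   15.        ] [ 422.53023103 -194.44581404  188.        ]
collar [ 422.6865696 -195.5635389   63.       ] tool z px dir [6.02702546e-01 7.97965928e-01 1.36279785e-04]
[ 418.25672531 -203.83965257   15.        ] [ 426.44309604 -193.32005633   63.        ]
```

View pics/t4c.png

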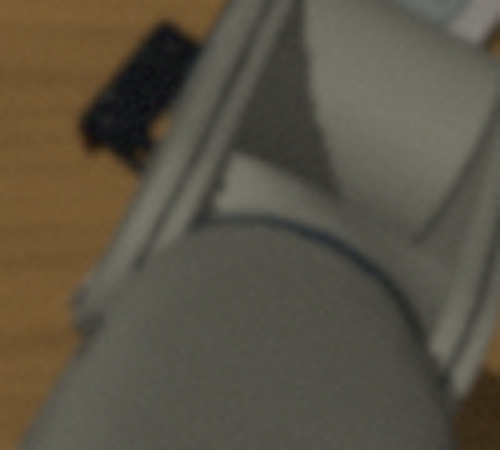

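```bash
python3 -c "
from h import *
plan(423.5,-202,138,53,3)"
```

```text
t 6.97 p [ 425.4 -196.4  150.1] yaw 52.99 tilt 0.34 w 23.2 F [ 0.2 -0.2 -1.8] q [-0.46  0.31  2.02  0.    0.82 -1.38]
delta [ -1.9  -5.6 -12.1] dyaw 0.01 dist 13.4
[[4.0, -0.6, -1.9, -0.0001], [4.0, -0.6, -1.9, -0.0001], [4.0, -0.6, -1.9, -0.0001]]
```

>>> send_rows(
  rows=[
    [2,-0.6,-2,0],
    [4,-0.6,-2,0],
    [4,-0.6,-2,0],
    [2,0,0,0],
    [0.2,0,0,0],
    [0.2,0,0,0],
  ],
)

```text
t: 7.47
ee_pos: [425.4, -204.0, 139.8]
orientation: [-0.721, 1.446, 0.721]
ft_force: [-1.4, 0.4, -1.5]
width: 23.7
```

```bash
python3 look.py wrist w5;python3 look.py scene s5;python3 - <<'E'
from h import *
plan(423.5,-202,110,53,3)
s=np.load("s5.npz")["img"][140:200,240:320]
a=cv2.resize(s,None,fx=6,fy=6,interpolation=cv2.INTER_CUBIC)[:,:,::-1]
w=np.load("w5.npz")["img"][130:250,260:380]
b=cv2.resize(w,None,fx=3,fy=3,interpolation=cv2.INTER_CUBIC)[:,:,::-1]
c=np.zeros((360,840,3),np.uint8);c[:,:480]=a;c[:,480:]=b
cv2.imwrite("pics/c5.png",cv2.resize(c,(800,343)))
E
```

```text
t 7.57 p [ 425.4 -203.9  139.8] yaw 52.97 tilt 0.11 w 23.5 F [-0.2  0.6 -0.7] q [-0.47  0.33  2.02  0.    0.79 -1.4 ]
delta [ -1.9   1.9 -29.8] dyaw 0.03 dist 29.9
[[9.9, 0.9, 0.1, -0.0002], [9.9, 0.9, 0.1, -0.0002], [9.9, 0.9, 0.1, -0.0002]]
```

View pics/c5.png

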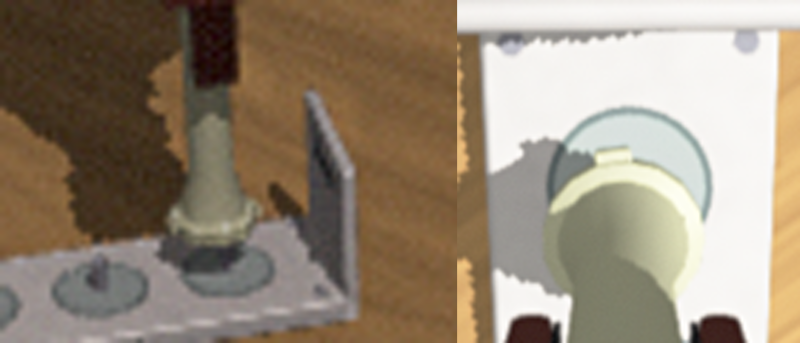

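Run:
```python
from h import *
d=np.load("w5.npz");s=np.load("s5.npz");k=800/840
fw=lambda x:(260+(x[0]/k-480+.5)/3-.5,130+(x[1]/k+.5)/3-.5)
fs=lambda x:(240+(x[0]/k+.5)/6-.5,140+(x[1]/k+.5)/6-.5)
print("wrist seat",ray(d,fw((631,186)),15),"collar top ring",ray(d,fw((623,233)),139.8-95+8))
print("scene seat",ray(s,fs((228,268)),15),"collar",ray(s,fs((213,222)),139.8-95+4))
p=np.array([425.4,-203.9,0])
for z in(15,36,49): print(z,proj(s,p+[0,0,z]),fs((228,268)),fs((213,222)))
```

```text
wrist seat [ 423.15933922 -200.17339389   15.        ] collar top ring [ 424.52399161 -204.304695     52.8       ]
scene seat [ 416.76470433 -204.82342452   15.        ] collar [ 425.33085547 -205.70911195   48.8       ]
15 [277.85365034 187.80025606] (279.48333333333335, 186.48333333333335) (276.85833333333335, 178.43333333333334)
36 [277.50037839 182.13722208] (279.48333333333335, 186.48333333333335) (276.85833333333335, 178.43333333333334)
49 [277.27868595 178.58343899] (279.48333333333335, 186.48333333333335) (276.85833333333335, 178.43333333333334)
```

```bash
python3 -c "
from h import *
plan(422.5,-201,112,53,3)"
```

```text
t 7.57 p [ 425.4 -203.9  139.8] yaw 52.97 tilt 0.11 w 23.5 F [-0.2  0.6 -0.7] q [-0.47  0.33  2.02  0.    0.79 -1.4 ]
delta [ -2.9   2.9 -27.8] dyaw 0.03 dist 28.1
[[9.3, 1.4, 0.2, -0.0002], [9.3, 1.4, 0.2, -0.0002], [9.3, 1.4, 0.2, -0.0002]]
```

>>> send_rows(
  rows=[
    [0.2,1.5,0.3,0],
    [1,1.5,0.3,0],
    [3,1,0,0],
    [5,0,0,0],
    [6,0,0,0],
    [5,0,0,0],
    [3,0,0,0],
    [0.3,0,0,0],
  ],
)

```text
t: 8.23
ee_pos: [422.3, -200.4, 113.9]
orientation: [-0.722, 1.446, 0.721]
ft_force: [-0.7, -0.9, -0.4]
width: 23.7
```

```bash
python3 look.py scene s6;python3 look.py wrist w6;python3 - <<'E'
from h import *
plan(422.5,-201,110,53,3)
s=np.load("s6.npz")["img"][140:200,240:320]
a=cv2.resize(s,None,fx=6,fy=6,interpolation=cv2.INTER_CUBIC)[:,:,::-1]
w=np.load("w6.npz")["img"][130:250,260:380]
b=cv2.resize(w,None,fx=3,fy=3,interpolation=cv2.INTER_CUBIC)[:,:,::-1]
c=np.zeros((360,840,3),np.uint8);c[:,:480]=a;c[:,480:]=b
cv2.imwrite("pics/c6.png",cv2.resize(c,(800,343)))
E
```

```text
t 8.33 p [ 422.5 -200.5  114.3] yaw 52.99 tilt 0.13 w 23.7 F [ 1.1  0.4 -0.4] q [-0.47  0.37  2.05  0.    0.73 -1.4 ]
delta [ 0.  -0.5 -4.3] dyaw 0.01 dist 4.4
[[1.4, -0.1, -0.1, -0.0], [1.4, -0.1, -0.1, -0.0], [1.4, -0.1, -0.1, -0.0]]
```

View pics/c6.png

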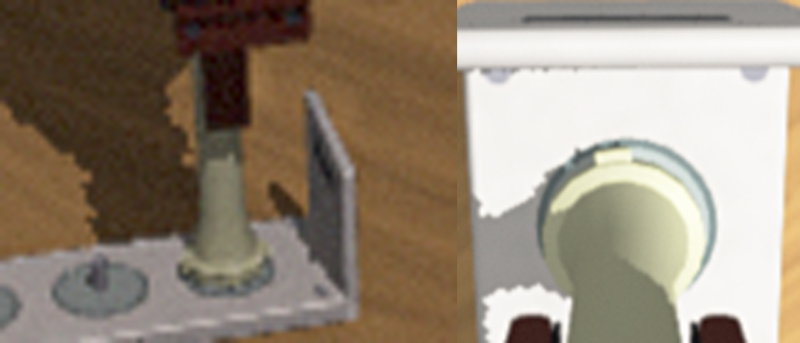

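The collar is over the seat (scene about (225,265) and concentric within ~2 mm), pin inside the bore. I'll lower to contact.

>>> send_rows(
  rows=[
    [1.3,0.2,0.6,0],
    [1.3,0.2,0.6,0],
    [1.3,0,0,0],
    [1,0,0,0],
    [0.6,0,0,0],
  ],
)

```text
t: 8.75
ee_pos: [424.1, -200.0, 109.9]
orientation: [-0.724, 1.444, 0.719]
ft_force: [-3.4, 1.5, 12.2]
width: 23.7
```

>>> send_rows(
  rows=[
    [0,0,0,0],
    [0.2,0,0,0],
    [0.2,0,0,0],
    [0.2,0,0,0],
    [0.2,0,0,0],
    [0.2,0,0,0],
    [0.2,0,0,0],
  ],
  fingers=0.75,
)

```text
t: 9.33
ee_pos: [424.8, -200.3, 109.1]
orientation: [-0.725, 1.443, 0.718]
ft_force: [0.3, 0.5, -0.1]
width: 64.9
```

>>> send_rows(
  rows=[
    [-8,0,0,0],
    [-18,0,0,0],
    [-30,0,0,0],
    [-35,0,0,0],
    [-25,0,0,0],
    [-15,0,0,0],
    [0,0,0,0],
  ],
)

```text
t: 9.92
ee_pos: [422.4, -199.2, 247.2]
orientation: [-0.722, 1.446, 0.721]
ft_force: [-0.1, -0.6, -0.0]
width: 65.8
```

```bash
python3 look.py scene s7;python3 look.py wrist w7;python3 - <<'E'
from h import *
plan(511.5,321.3,240,-4,19)
s=np.load("s7.npz")["img"][110:220,180:320]
cv2.imwrite("pics/s7c.png",cv2.resize(s,None,fx=5,fy=5,interpolation=cv2.INTER_CUBIC)[:,:,::-1])
E
```

```text
t 10.02 p [ 421.1 -198.6  244.2] yaw 53.0 tilt 0.16 w 65.6 F [ 0.3  0.1 -0.7] q [-0.47  0.16  1.95  0.    1.04 -1.39]
delta [ 90.4 519.9  -4.2] dyaw -57.0 dist 527.7
[[0.3, 12.7, 24.7, 0.0524], [0.3, 13.9, 24.0, 0.0524], [0.3, 15.2, 23.3, 0.0524], [0.3, 16.4, 22.4, 0.0524], [0.3, 17.5, 21.5, 0.0524], [0.3, 18.6, 20.6, 0.0524], [0.3, 19.7, 19.6, 0.0524], [0.3, 20.7, 18.5, 0.0524], [0.3, 21.6, 17.4, 0.0524], [0.3, 22.5, 16.3, 0.0524], [0.3, 23.3, 15.1, 0.0524], [0.3, 24.1, 13.8, 0.0524], [0.3, 24.8, 12.6, 0.0524], [0.3, 25.4, 11.2, 0.0524], [0.3, 25.9, 9.9, 0.0524], [0.3, 26.4, 8.5, 0.0524], [0.3, 26.8, 7.1, 0.0524], [0.3, 27.2, 5.7, 0.0524], [0.3, 27.4, 4.3, 0.0524]]
```

View pics/s7c.png

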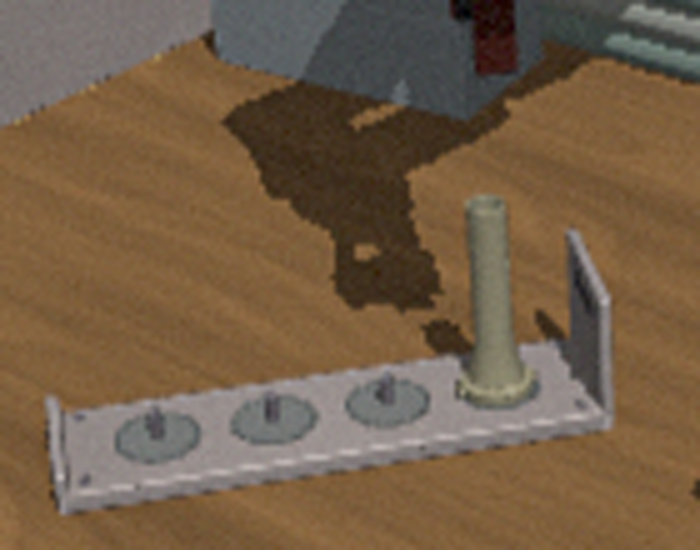

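View pics/w7.png

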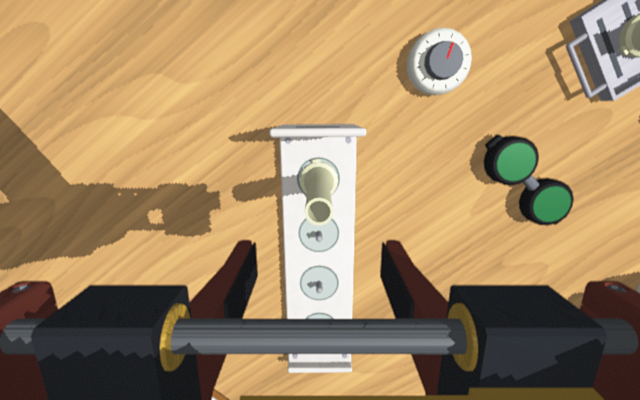

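Run:
```python
from h import *
d=np.load("w7.npz")
cv2.imwrite("pics/w7c.png",cv2.resize(d["img"][145:325,270:370],None,fx=3.3,fy=3.3,interpolation=cv2.INTER_CUBIC)[:,:,::-1])
```

```text
(no output)
```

View pics/w7c.png

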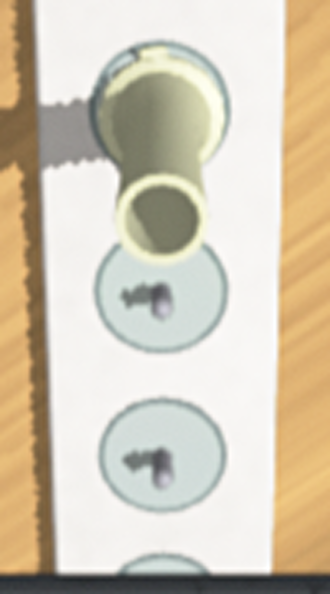

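Run:
```python
from h import *
d=np.load("w7.npz")
f=lambda x:(270+(x[0]+.5)/3.3-.5,145+(x[1]+.5)/3.3-.5)
print("tube1 tip",ray(d,f((162,218)),145),"seat1",ray(d,f((160,102)),15),"s2",ray(d,f((161,293)),15),"s3",ray(d,f((163,455)),15))
print("pin2 top",ray(d,f((162,307)),36),"pin3 top",ray(d,f((163,474)),36))
```

```text
tube1 tip [ 424.53219168 -200.98888308  145.        ] seat1 [ 420.9404697 -198.798941    15.       ] s2 [ 479.9334193 -242.8720092   15.       ] s3 [ 535.22979972 -283.61189977   15.        ]
pin2 top [ 478.04822402 -241.0360907    36.        ] pin3 top [ 532.25799892 -281.45658201   36.        ]
```

>>> send_rows(
  rows=[
    [0,13,25,0.053],
    [0,14,24,0.053],
    [0,15,23.5,0.053],
    [0,16.5,22.5,0.053],
    [0,17.5,21.5,0.053],
    [0,18.5,20.5,0.053],
    [0,20,19.5,0.053],
    [0,21,18.5,0.053],
    [0,22,17.5,0.053],
    [0,22.5,16.5,0.053],
  ],
)

```text
t: 10.85
ee_pos: [463.3, 83.8, 228.2]
orientation: [-0.278, 1.58, 0.291]
ft_force: [0.7, 0.0, -0.6]
width: 66.1
```

>>> send_rows(
  rows=[
    [0,23.5,15,0.053],
    [0,24,14,0.053],
    [0,25,12.5,0.053],
    [0,25.5,11,0.053],
    [0,26,10,0.053],
    [0,26.5,8.5,0.053],
    [0,27,7,0.053],
    [0,20,5,0.04],
    [0,10,2,0.02],
    [0,0,0,0],
  ],
)

```text
t: 11.68
ee_pos: [504.0, 316.5, 203.6]
orientation: [0.061, 1.629, -0.081]
ft_force: [0.8, -0.5, 0.5]
width: 65.7
```

```bash
python3 -c "
from h import *
plan(511.5,321.3,160,-4,4)"
```

```text
t 11.68 p [504.  316.5 203.6] yaw -5.16 tilt 3.49 w 65.7 F [ 0.8 -0.5  0.5] q [0.53 0.43 1.67 0.02 1.1  0.61]
delta [  7.5   4.8 -43.6] dyaw 1.16 dist 44.5
[[10.8, 1.5, 2.4, -0.0051], [10.8, 1.5, 2.4, -0.0051], [10.8, 1.5, 2.4, -0.0051], [10.8, 1.5, 2.4, -0.0051]]
```

>>> send_rows(
  rows=[
    [0,0,0,0],
    [0,0,0,0],
  ],
)

```text
t: 11.85
ee_pos: [501.9, 315.4, 199.9]
orientation: [0.056, 1.634, -0.082]
ft_force: [0.3, -0.3, 0.2]
width: 66.1
```

```bash
python3 -c "
from h import *
from workcell import ctrl
plan(511.5,321.3,160,-4,4)
print(R.from_rotvec(ctrl.get_obs()['orientation']).as_matrix().round(3))"
```

```text
t 11.85 p [501.9 315.4 199.9] yaw -5.03 tilt 3.83 w 66.1 F [ 0.3 -0.3  0.2] q [0.53 0.43 1.68 0.02 1.1  0.61]
delta [  9.6   5.9 -39.9] dyaw 1.03 dist 41.5
[[9.8, 1.9, 2.9, -0.0045], [9.8, 1.8, 2.9, -0.0045], [9.8, 1.8, 2.9, -0.0045], [9.8, 1.8, 2.9, -0.0045]]
[[-0.065  0.086  0.994]
 [-0.013  0.996 -0.087]
 [-0.998 -0.019 -0.064]]
```

>>> send_rows(
  rows=[
    [-15,2,3,0],
    [-20,2,3,0],
    [-10,0,0,0],
    [0,0,0,0],
  ],
)

```text
t: 12.18
ee_pos: [508.5, 314.3, 241.7]
orientation: [0.052, 1.643, -0.087]
ft_force: [-0.2, 0.3, -0.6]
width: 65.9
```

```bash
cat >> h.py <<'E'
def st():
    from workcell import ctrl
    o=ctrl.get_obs();M=R.from_rotvec(o["orientation"]).as_matrix();print(o["t"].__round__(2),o["ee_pos"].round(1),"toolx",M[:,0].round(4),o["qpos"].round(3),o["qvel"].round(3))
E
python3 -c "
from h import *
st()"
```

```text
12.18 [508.5 314.3 241.7] toolx [-0.0737 -0.0187 -0.9971] [0.523 0.397 1.625 0.022 1.193 0.602] [-0.015  0.001  0.019 -0.001 -0.02  -0.008]
```

>>> send_rows(
  rows=[
    [0,0,0,0],
    [0,0,0,0],
    [0,0,0,0],
    [0,0,0,0],
  ],
)

```text
t: 12.52
ee_pos: [507.3, 311.8, 240.1]
orientation: [0.053, 1.644, -0.089]
ft_force: [0.7, -0.1, 0.4]
width: 65.6
```

```bash
python3 -c "
from h import *
st()"
```

```text
12.52 [507.3 311.8 240.1] toolx [-0.0753 -0.0196 -0.997 ] [0.521 0.396 1.631 0.022 1.19  0.601] [-0.003  0.005  0.013 -0.    -0.006 -0.001]
```

```bash
python3 -c "
from h import *
for r in([-0.722, 1.446, 0.721],[-0.278,1.58,.291],[0.061,1.629,-.081],[0.056,1.634,-0.082],[0.055,1.572,-.062],[-.357,1.542,.359],[-.703,1.459,.713],[.085,1.575,-.092],[0.054,1.572,-.063],[.057,1.567,-.06],[.061,1.56,-.056]):
    x=R.from_rotvec(r).as_matrix()[:,0]; print(r,x.round(4))
"
```

```text
[-0.722, 1.446, 0.721] [ 1.7e-03  1.0e-04 -1.0e+00]
[-0.278, 1.58, 0.291] [-0.0288  0.0031 -0.9996]
[0.061, 1.629, -0.081] [-0.0598 -0.0099 -0.9982]
[0.056, 1.634, -0.082] [-0.0649 -0.0136 -0.9978]
[0.055, 1.572, -0.062] [-0.0022 -0.0044 -1.    ]
[-0.357, 1.542, 0.359] [-0.0013  0.001  -1.    ]
[-0.703, 1.459, 0.713] [-0.0084  0.0028 -1.    ]
[0.085, 1.575, -0.092] [-0.0063 -0.0041 -1.    ]
[0.054, 1.572, -0.063] [-0.0022 -0.0056 -1.    ]
[0.057, 1.567, -0.06] [ 0.0029 -0.002  -1.    ]
[0.061, 1.56, -0.056] [ 0.0101  0.0028 -0.9999]
```

>>> send_rows(
  rows=[
    [0,-15,-25,0],
    [0,-15,-25,0],
    [0,-10,-15,0],
    [0,0,0,0],
  ],
)

```text
t: 12.85
ee_pos: [435.8, 275.9, 242.5]
orientation: [0.051, 1.648, -0.091]
ft_force: [0.4, -0.3, 0.7]
width: 65.7
```

```bash
python3 -c "
from h import *
st()"
```

```text
12.85 [435.8 275.9 242.5] toolx [-0.0794 -0.0221 -0.9966] [0.529 0.277 1.801 0.023 1.144 0.608] [ 0.001  0.019 -0.024  0.002 -0.02   0.001]
```

>>> send_rows(
  rows=[
    [0,5,10,0],
    [0,5,10,0],
    [0,5,10,0],
    [0,5,10,0],
    [0,5,10,0],
    [0,5,10,0],
    [0,0,0,0],
  ],
)

```text
t: 13.43
ee_pos: [510.9, 306.1, 235.0]
orientation: [0.053, 1.643, -0.089]
ft_force: [0.5, 0.2, -1.0]
width: 65.9
```

```bash
python3 -c "
from h import *
st()"
```

```text
13.43 [510.9 306.1 235. ] toolx [-0.0745 -0.0196 -0.997 ] [0.51  0.401 1.635 0.021 1.18  0.59 ] [-0.002  0.028 -0.014  0.002  0.007  0.002]
```

>>> send_rows(
  rows=[
    [0,0,0,-0.06],
    [0,0,0,-0.06],
    [0,0,0,-0.06],
    [0,0,0,-0.06],
    [0,0,0,-0.06],
    [0,0,0,-0.06],
    [0,0,0,-0.06],
    [0,0,0,-0.06],
  ],
)

```text
t: 14.1
ee_pos: [520.0, 309.8, 229.9]
orientation: [-0.329, 1.625, 0.322]
ft_force: [-0.8, -0.3, -0.2]
width: 66.0
```

```bash
python3 -c "
from h import *
st()"
```

```text
14.1 [520.  309.8 229.9] toolx [-0.0751 -0.0198 -0.997 ] [0.508 0.421 1.617 0.021 1.179 0.089] [-0.003  0.025 -0.022  0.001 -0.001 -0.753]
```

>>> send_rows(
  rows=[
    [0,0,0,0.06],
    [0,0,0,0.06],
    [0,0,0,0.06],
    [0,0,0,0.06],
    [0,0,0,0.06],
    [0,0,0,0.06],
    [0,0,0,0.06],
    [0,0,0,0.06],
  ],
)

```text
t: 14.77
ee_pos: [527.3, 312.9, 225.8]
orientation: [0.051, 1.644, -0.087]
ft_force: [-0.8, 0.6, -0.6]
width: 65.8
```

```bash
python3 -c "
from h import *
st()"
```

```text
14.77 [527.3 312.9 225.8] toolx [-0.0753 -0.0199 -0.997 ] [0.507 0.437 1.601 0.021 1.178 0.585] [-0.002  0.023 -0.023 -0.    -0.001  0.751]
```

>>> send_rows(
  rows=[
    [0,-25,0,0],
    [0,-25,0,0],
    [0,-25,0,0],
    [0,-25,0,0],
    [0,-25,0,0],
    [0,-25,0,0],
  ],
)

```text
t: 15.27
ee_pos: [519.8, 164.8, 226.6]
orientation: [0.05, 1.643, -0.084]
ft_force: [-0.3, 0.5, -0.4]
width: 66.0
```

```bash
python3 -c "
from h import *
st()"
```

```text
15.27 [519.8 164.8 226.6] toolx [-0.0738 -0.0185 -0.9971] [0.284 0.338 1.754 0.003 1.126 0.367] [-0.508 -0.169  0.242 -0.045 -0.078 -0.486]
```

>>> send_rows(
  rows=[
    [0,25,0,0],
    [0,25,0,0],
    [0,25,0,0],
    [0,25,0,0],
    [0,25,0,0],
    [0,25,0,0],
  ],
)

```text
t: 15.77
ee_pos: [540.2, 309.3, 221.0]
orientation: [0.061, 1.642, -0.099]
ft_force: [0.5, 0.1, -0.3]
width: 65.8
```

```bash
python3 -c "
from h import *
st()"
```

```text
15.77 [540.2 309.3 221. ] toolx [-0.0741 -0.0199 -0.9971] [0.492 0.456 1.584 0.019 1.177 0.585] [ 0.404  0.286 -0.429  0.03   0.133  0.399]
```

```bash
cat >> h.py <<'E'
def pr():
    from workcell import ctrl
    o=ctrl.get_obs();M=R.from_rotvec(o["orientation"]).as_matrix();q=o["qpos"];v=o["qvel"]
    print(o["t"].__round__(2),o["ee_pos"].round(1),"pitch",(q[1]+q[2]+q[4]-np.pi).round(4),"rate",(v[1]+v[2]+v[4]).round(4),"tx",M[:2,0].round(4),"q4",q[3].round(3),"v",v.round(3))
E
python3 -c "
from h import *
pr()"
```

```text
15.77 [540.2 309.3 221. ] pitch 0.0748 rate -0.0102 tx [-0.0741 -0.0199] q4 0.019 v [ 0.404  0.286 -0.429  0.03   0.133  0.399]
```

>>> send_rows(
  rows=[
    [0,0,0,0],
    [0,0,0,0],
  ],
)

```text
t: 15.93
ee_pos: [541.9, 314.5, 219.7]
orientation: [0.059, 1.642, -0.095]
ft_force: [-0.0, 0.3, -0.6]
width: 65.8
```

```bash
python3 -c "
from h import *
pr()"
```

```text
15.93 [541.9 314.5 219.7] pitch 0.0735 rate -0.011 tx [-0.0733 -0.0189] q4 0.02 v [ 0.03   0.036 -0.041  0.014 -0.006  0.013]
```

>>> send_rows(
  rows=[
    [-30,0,0,0],
    [0,0,0,0],
  ],
)

```text
t: 16.1
ee_pos: [544.5, 314.8, 248.4]
orientation: [0.057, 1.644, -0.096]
ft_force: [1.2, 0.6, 1.1]
width: 66.0
```

```bash
python3 -c "
from h import *
pr()"
```

```text
16.1 [544.5 314.8 248.4] pitch 0.0769 rate 0.116 tx [-0.0761 -0.0208] q4 0.019 v [-0.004  0.088  0.102 -0.002 -0.074 -0.006]
```

>>> send_rows(
  rows=[
    [0,0,0,0],
    [0,0,0,0],
  ],
)

```text
t: 16.27
ee_pos: [545.4, 313.7, 248.4]
orientation: [0.058, 1.644, -0.097]
ft_force: [-0.5, 0.3, 0.3]
width: 66.0
```

```bash
python3 -c "
from h import *
pr()"
```

```text
16.27 [545.4 313.7 248.4] pitch 0.0765 rate 0.0226 tx [-0.0756 -0.0208] q4 0.019 v [-0.01   0.009  0.017 -0.002 -0.003 -0.005]
```

>>> send_rows(
  rows=[
    [30,0,0,0],
    [0,0,0,0],
  ],
)

```text
t: 16.43
ee_pos: [543.8, 312.0, 218.2]
orientation: [0.06, 1.642, -0.097]
ft_force: [-1.4, -0.8, -1.5]
width: 66.1
```

```bash
python3 -c "
from h import *
pr()"
```

```text
16.43 [543.8 312.  218.2] pitch 0.0748 rate -0.1023 tx [-0.074 -0.02 ] q4 0.019 v [-0.011 -0.078 -0.105 -0.001  0.081 -0.003]
```

```bash
python3 -c "
from h import *
plan(800,460,240,-4,10)"
```

```text
t 16.43 p [543.8 312.  218.2] yaw -5.72 tilt 4.4 w 66.1 F [-1.4 -0.8 -1.5] q [0.49 0.47 1.58 0.02 1.18 0.58]
delta [256.2 148.   21.8] dyaw 1.72 dist 296.6
[[-4.4, 17.2, 23.8, -0.003], [-4.4, 17.1, 23.8, -0.003], [-4.4, 17.0, 23.9, -0.003], [-4.4, 16.9, 23.9, -0.003], [-4.4, 16.9, 24.0, -0.003], [-4.4, 16.8, 24.1, -0.003], [-4.4, 16.7, 24.1, -0.003], [-4.4, 16.7, 24.2, -0.003], [-4.4, 16.6, 24.2, -0.003], [-4.4, 16.5, 24.3, -0.003]]
```

>>> send_rows(
  rows=[
    [-4,17,24,0],
    [-4,17,24,0],
    [-4,17,24,0],
    [-4,17,24,0],
    [-4,17,24,0],
    [-4,17,24,0],
    [-4,17,24,0],
    [-4,17,24,0],
    [-4,17,24,0],
    [-4,17,24,0],
  ],
)

```text
t: 17.27
ee_pos: [806.9, 453.6, 237.8]
orientation: [0.058, 1.654, -0.107]
ft_force: [1.6, -0.2, 0.6]
width: 65.7
```

```bash
python3 -c "
from h import *
pr()"
```

```text
17.27 [806.9 453.6 237.8] pitch 0.0883 rate -0.0079 tx [-0.0858 -0.0267] q4 0.017 v [-0.003  0.87  -1.757  0.002  0.879  0.02 ]
```

>>> send_rows(
  rows=[
    [-4,17,24,0],
    [-4,17,24,0],
    [-4,17,24,0],
  ],
)

```text
t: 17.52
ee_pos: [868.2, 485.8, 240.2]
orientation: [0.063, 1.646, -0.105]
ft_force: [84.1, 48.8, 23.0]
width: 65.9
```

```bash
python3 -c "
from h import *
pr()"
```

```text
17.52 [868.2 485.8 240.2] pitch 0.0796 rate 1.4748 tx [-0.0783 -0.0224] q4 0.018 v [-0.004  0.356 -0.076 -0.008  1.195  0.028]
```

>>> send_rows(
  rows=[
    [0,-3,-5,0],
    [0,-5,-8,0],
  ],
)

```text
t: 17.68
ee_pos: [851.9, 476.0, 218.2]
orientation: [0.052, 1.671, -0.119]
ft_force: [0.1, 0.8, 1.2]
width: 66.2
```

```bash
python3 -c "
from h import *
pr()"
```

```text
17.68 [851.9 476.  218.2] pitch 0.1089 rate 0.1847 tx [-0.1039 -0.0363] q4 0.018 v [-0.004 -0.435  1.157 -0.005 -0.537 -0.007]
```

>>> send_rows(
  rows=[
    [0,0,0,0],
    [0,0,0,0],
    [0,0,0,0],
  ],
)

```text
t: 17.93
ee_pos: [849.9, 473.2, 213.3]
orientation: [0.048, 1.681, -0.125]
ft_force: [0.0, -0.1, -1.1]
width: 65.9
```

```bash
python3 -c "
from h import *
from workcell import ctrl
pr();print(ctrl.get_obs()['qpos'].round(3))"
```

```text
17.93 [849.9 473.2 213.3] pitch 0.1204 rate -0.0161 tx [-0.114  -0.0417] q4 0.017 v [-0.006 -0.003 -0.029 -0.002  0.016 -0.002]
[0.49  1.172 0.262 0.017 1.828 0.603]
```

>>> send_rows(
  rows=[
    [0,3,5,0],
    [0,3,5,0],
    [0,3,5,0],
    [0,3,5,0],
  ],
)

```text
t: 18.27
ee_pos: [865.7, 479.0, 214.5]
orientation: [0.051, 1.677, -0.123]
ft_force: [-0.2, -0.3, -2.3]
width: 65.9
```

```bash
python3 -c "
from h import *
from workcell import ctrl
pr();print(ctrl.get_obs()['qpos'].round(3),ctrl.get_obs()['ft_force'])"
```

```text
18.27 [865.7 479.  214.5] pitch 0.1157 rate -0.1458 tx [-0.1098 -0.0393] q4 0.018 v [-0.007 -0.013 -0.04  -0.    -0.093 -0.006]
[0.488 1.254 0.089 0.018 1.915 0.603] [-0.16033585 -0.33637444 -2.32498664]
```

>>> send_rows(
  rows=[
    [0,2,4,0],
    [0,2,4,0],
    [0,2,4,0],
  ],
)

```text
t: 18.52
ee_pos: [870.7, 479.0, 214.1]
orientation: [0.057, 1.665, -0.118]
ft_force: [0.5, -0.4, 0.1]
width: 65.8
```

```bash
python3 -c "
from h import *
from workcell import ctrl
pr();print(ctrl.get_obs()['qpos'].round(4),ctrl.get_obs()['ft_force'])"
```

```text
18.52 [870.7 479.  214.1] pitch 0.1018 rate -0.0562 tx [-0.0976 -0.0328] q4 0.018 v [-0.009  0.     0.    -0.001 -0.056 -0.009]
[0.4858 1.2551 0.0861 0.0176 1.9021 0.6003] [ 0.4707642  -0.35470806  0.13030324]
```

Pressing gently against the outer reach limit straightens the tool pitch (0.120→0.102). Continuing the same way.

>>> send_rows(
  rows=[
    [0,3,5.5,0],
    [0,3,5.5,0],
    [0,3,5.5,0],
    [0,3,5.5,0],
    [0,3,5.5,0],
    [0,3,5.5,0],
    [0,3,5.5,0],
    [0,3,5.5,0],
  ],
)

```text
t: 19.18
ee_pos: [887.1, 481.3, 209.1]
orientation: [0.076, 1.624, -0.097]
ft_force: [0.3, 0.7, -0.1]
width: 65.8
```

```bash
python3 -c "
from h import *
from workcell import ctrl
pr();print(ctrl.get_obs()['qpos'].round(4),ctrl.get_obs()['ft_force'])"
```

```text
19.18 [887.1 481.3 209.1] pitch 0.0541 rate -0.0638 tx [-0.0557 -0.0101] q4 0.017 v [-0.005  0.011  0.001 -0.    -0.076 -0.008]
[0.4801 1.2589 0.0861 0.0174 1.8506 0.5943] [ 0.32493334  0.68492465 -0.07059644]
```

>>> send_rows(
  rows=[
    [0,3,5.5,0],
    [0,3,5.5,0],
    [0,3,5.5,0],
    [0,3,5.5,0],
    [0,3,5.5,0],
    [0,3,5.5,0],
    [0,3,5.5,0],
  ],
)

```text
t: 19.77
ee_pos: [900.1, 482.6, 201.2]
orientation: [0.09, 1.595, -0.083]
ft_force: [-0.3, -0.1, 0.3]
width: 65.9
```

```bash
python3 -c "
from h import *
pr()"
```

```text
19.77 [900.1 482.6 201.2] pitch 0.0198 rate -0.0523 tx [-0.0254  0.0061] q4 0.018 v [-0.008  0.013  0.001 -0.    -0.066 -0.007]
```

>>> send_rows(
  rows=[
    [0,3,5.5,0],
    [0,3,5.5,0],
    [0,3,5.5,0],
    [0,3,5.5,0],
    [0,0,0,0],
    [0,-3,-5,0],
    [0,-6,-10,0],
    [0,-9,-15,0],
    [0,-12,-20,0],
    [-4,-12,-20,0],
  ],
)

```text
t: 20.6
ee_pos: [831.3, 447.6, 192.7]
orientation: [0.097, 1.581, -0.077]
ft_force: [1.1, -0.6, 0.7]
width: 66.2
```

```bash
python3 -c "
from h import *
pr();plan(511.5,321.3,240,-4,14)"
```

```text
20.6 [831.3 447.6 192.7] pitch 0.0041 rate -0.0183 tx [-0.0115  0.0134] q4 0.017 v [ 0.011 -0.744  1.376 -0.    -0.651  0.002]
t 20.6 p [831.3 447.6 192.7] yaw -6.36 tilt 1.01 w 66.2 F [ 1.1 -0.6  0.7] q [0.48 0.99 0.68 0.02 1.48 0.59]
delta [-319.8 -126.3   47.3] dyaw 2.36 dist 347.1
[[-3.2, -11.5, -21.7, -0.0029], [-3.2, -11.4, -21.8, -0.0029], [-3.2, -11.3, -21.8, -0.0029], [-3.2, -11.3, -21.8, -0.0029], [-3.2, -11.2, -21.9, -0.0029], [-3.2, -11.1, -21.9, -0.0029], [-3.2, -11.1, -21.9, -0.0029], [-3.2, -11.0, -22.0, -0.0029], [-3.2, -10.9, -22.0, -0.0029], [-3.2, -10.9, -22.0, -0.0029], [-3.2, -10.8, -22.1, -0.0029], [-3.2, -10.8, -22.1, -0.0029], [-3.2, -10.7, -22.1, -0.0029], [-3.2, -10.6, -22.2, -0.0029]]
```

>>> send_rows(
  rows=[
    [-4,-10,-20,0],
    [-4,-10,-20,0],
    [-4,-10,-20,0],
    [-4,-10,-20,0],
    [-4,-10,-20,-0.01],
    [-4,-10,-20,-0.01],
    [-4,-10,-20,-0.01],
    [-4,-10,-20,0],
  ],
)

```text
t: 21.27
ee_pos: [654.3, 379.5, 229.4]
orientation: [0.074, 1.58, -0.052]
ft_force: [0.3, 0.2, -0.2]
width: 65.5
```

```bash
python3 -c "
from h import *
pr();plan(511.5,321.3,220,-4,8)"
```

```text
21.27 [654.3 379.5 229.4] pitch 0.0012 rate -0.0155 tx [-0.0093  0.0146] q4 0.018 v [ 0.043 -0.497  0.743  0.003 -0.261  0.043]
t 21.27 p [654.3 379.5 229.4] yaw -4.59 tilt 0.99 w 65.5 F [ 0.3  0.2 -0.2] q [0.5  0.61 1.29 0.02 1.23 0.58]
delta [-142.8  -58.2   -9.4] dyaw 0.59 dist 154.5
[[1.2, -8.7, -17.2, -0.0013], [1.2, -8.7, -17.2, -0.0013], [1.2, -8.7, -17.2, -0.0013], [1.2, -8.6, -17.2, -0.0013], [1.2, -8.6, -17.2, -0.0013], [1.2, -8.6, -17.3, -0.0013], [1.2, -8.6, -17.3, -0.0013], [1.2, -8.5, -17.3, -0.0013]]
```

Tilt is back to 1°. Continue to the 110 tube, gently.

>>> send_rows(
  rows=[
    [1,-8.5,-17,0],
    [1,-8.5,-17,0],
    [1,-8.5,-17,0],
    [1,-8.5,-17,0],
    [1,-8.5,-17,0],
    [1,-8,-16,0],
    [1,-5,-10,0],
    [0,-2,-5,0],
    [0,0,0,0],
  ],
)

```text
t: 22.02
ee_pos: [525.4, 328.6, 228.8]
orientation: [0.077, 1.573, -0.047]
ft_force: [0.9, 0.5, -0.4]
width: 66.2
```

```bash
python3 look.py wrist w8; python3 -c "
from h import *
pr();plan(511.5,321.3,160,-4,5)"
```

```text
22.07 [526.  328.9 228.9] pitch -0.008 rate -0.016 tx [-0.0018  0.0191] q4 0.02 v [-0.002  0.018 -0.031 -0.002 -0.003 -0.001]
t 22.07 p [526.  328.9 228.9] yaw -4.53 tilt 1.1 w 66.4 F [-0.2  0.5 -0.1] q [0.53 0.41 1.64 0.02 1.09 0.6 ]
delta [-14.5  -7.6 -68.9] dyaw 0.53 dist 70.8
[[13.8, -2.0, -2.7, -0.0018], [13.8, -2.0, -2.7, -0.0018], [13.8, -2.0, -2.7, -0.0018], [13.8, -2.0, -2.7, -0.0018], [13.8, -2.0, -2.7, -0.0018]]
```

View pics/w8.png

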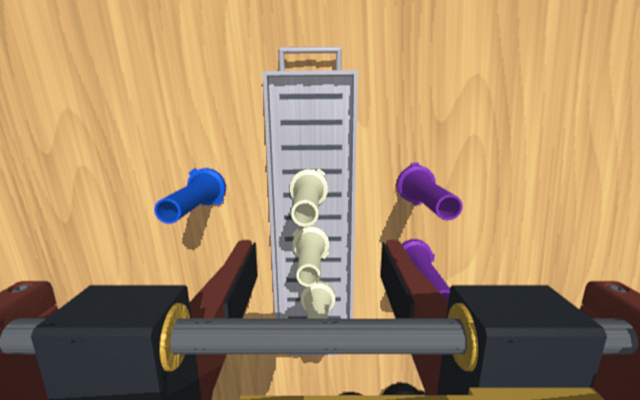

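```bash
python3 -c "
from h import *
d=np.load('w8.npz')
print(ray(d,(304.7,213.5),114),ray(d,(308,274.5),94))"
```

```text
[511.86585759 321.3662432  114.        ] [508.03884166 253.39550755  94.        ]
```

>>> send_rows(
  rows=[
    [10,-2,-3,0],
    [14,-2,-3,0],
    [16,-2,-3,0],
    [16,-2,-3,0],
    [10,-1,-3,0],
    [4,0,0,0],
    [0,0,0,0],
  ],
)

```text
t: 22.65
ee_pos: [514.5, 324.3, 154.2]
orientation: [0.08, 1.567, -0.045]
ft_force: [-0.0, -0.9, -0.2]
width: 65.9
```

```bash
python3 -c "
from h import *
pr();plan(511.5,321,76,-4,5)"
```

```text
22.65 [514.5 324.3 154.2] pitch -0.0141 rate 0.0141 tx [0.0035 0.022 ] q4 0.021 v [-0.001  0.014 -0.001  0.     0.001 -0.001]
t 22.65 p [514.5 324.3 154.2] yaw -4.57 tilt 1.27 w 65.9 F [-0.  -0.9 -0.2] q [0.53 0.48 1.73 0.02 0.92 0.6 ]
delta [ -3.   -3.3 -78.2] dyaw 0.57 dist 78.4
[[15.6, -1.0, -0.6, -0.002], [15.6, -1.0, -0.6, -0.002], [15.6, -1.0, -0.6, -0.002], [15.6, -1.0, -0.6, -0.002], [15.6, -1.0, -0.6, -0.002]]
```

>>> send_rows(
  rows=[
    [10,-1,-1,0],
    [15,-1,-1,0],
    [18,-1,-1,0],
    [16,-1,-0.5,0],
    [10,-1,0,0],
    [5,0,0,0],
    [0,0,0,0],
  ],
)

```text
t: 23.23
ee_pos: [515.2, 323.4, 78.2]
orientation: [0.084, 1.56, -0.042]
ft_force: [-0.3, -0.5, 0.6]
width: 66.0
```

```bash
python3 look.py wrist w9; python3 -c "
from h import *
pr();plan(511.5,321,76,-4,2)"
```

```text
23.28 [515.4 323.5  78.7] pitch -0.0228 rate -0.022 tx [0.0111 0.0264] q4 0.025 v [ 0.001 -0.021 -0.01   0.001  0.009  0.002]
t 23.28 p [515.4 323.5  78.7] yaw -4.58 tilt 1.64 w 65.7 F [-0.3  0.8 -0.5] q [0.53 0.58 1.77 0.02 0.77 0.59]
delta [-3.9 -2.5 -2.7] dyaw 0.58 dist 5.4
[[1.3, -1.4, -1.9, -0.0051], [1.3, -1.4, -1.9, -0.0051]]
```

View pics/w9.png

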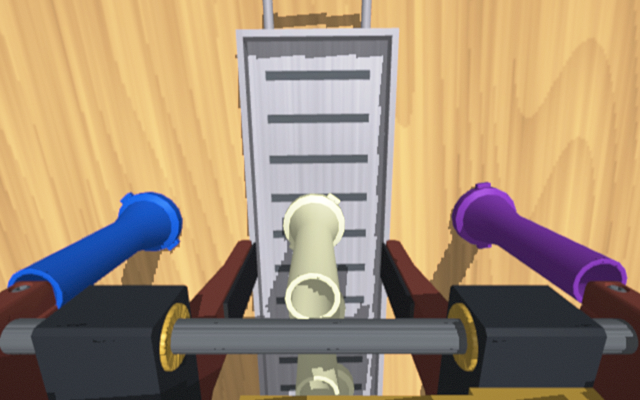

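>>> send_rows(
  rows=[
    [1,-1,-2,0],
    [1,-1,-2,0],
    [0,0,0,0],
    [0.3,0,0,0],
  ],
)

```text
t: 23.62
ee_pos: [512.6, 322.8, 78.8]
orientation: [0.086, 1.556, -0.04]
ft_force: [0.1, -0.5, 0.6]
width: 65.6
```

>>> send_rows(
  rows=[
    [0.2,0,0,0],
    [0.2,0,0,0],
    [0.2,0,0,0],
    [0.2,0,0,0],
    [0.2,0,0,0],
    [0.2,0,0,0],
    [0.2,0,0,0],
    [0.2,0,0,0],
    [0.2,0,0,0],
  ],
  fingers=0,
)

```text
t: 24.37
ee_pos: [513.2, 323.6, 79.2]
orientation: [0.087, 1.555, -0.038]
ft_force: [-0.4, 0.2, 1.7]
width: 23.7
```

```bash
python3 -c "
from h import *
pr();plan(511.5,321,76,-4,2)"
```

```text
24.37 [513.2 323.6  79.2] pitch -0.0294 rate 0.0018 tx [0.0164 0.0304] q4 0.026 v [-0.001 -0.    -0.     0.002  0.002 -0.001]
t 24.37 p [513.2 323.6  79.2] yaw -4.6 tilt 1.98 w 23.7 F [-0.4  0.2  1.7] q [0.53 0.58 1.77 0.03 0.76 0.6 ]
delta [-1.7 -2.6 -3.2] dyaw 0.6 dist 4.5
[[1.6, -1.4, -0.7, -0.0053], [1.6, -1.4, -0.8, -0.0053]]
```

>>> send_rows(
  rows=[
    [-6,0,0,0],
    [-15,0,0,0],
    [-28,0,0,0],
    [-34,0,0,0],
    [-34,0,0,0],
    [-20,0,0,0],
    [-12,0,0,0],
    [-4,0,0,0],
  ],
)

```text
t: 25.03
ee_pos: [508.9, 317.4, 237.5]
orientation: [0.084, 1.56, -0.042]
ft_force: [1.2, -0.5, 0.3]
width: 23.7
```

```bash
python3 -c "
from h import *
pr();plan(479.4,-242.5,240,53,20)"
```

```text
25.03 [508.9 317.4 237.5] pitch -0.0228 rate -0.0086 tx [0.011  0.0264] q4 0.02 v [-0.002 -0.069 -0.035  0.     0.095  0.002]
t 25.03 p [508.9 317.4 237.5] yaw -4.59 tilt 1.64 w 23.7 F [ 1.2 -0.5  0.3] q [0.53 0.36 1.69 0.02 1.07 0.6 ]
delta [ -29.5 -559.9    2.5] dyaw 57.59 dist 560.7
[[-0.9, -28.0, 0.8, -0.0503], [-0.9, -28.0, -0.6, -0.0503], [-0.9, -27.9, -2.0, -0.0503], [-0.9, -27.8, -3.4, -0.0503], [-0.9, -27.6, -4.8, -0.0503], [-0.9, -27.3, -6.2, -0.0503], [-0.9, -27.0, -7.6, -0.0503], [-0.9, -26.6, -8.9, -0.0503], [-0.9, -26.1, -10.2, -0.0503], [-0.9, -25.5, -11.5, -0.0503], [-0.9, -24.9, -12.8, -0.0503], [-0.9, -24.2, -14.0, -0.0503], [-0.9, -23.5, -15.2, -0.0503], [-0.9, -22.7, -16.4, -0.0503], [-0.9, -21.9, -17.5, -0.0503], [-0.9, -21.0, -18.6, -0.0503], [-0.9, -20.0, -19.6, -0.0503], [-0.9, -19.0, -20.6, -0.0503], [-0.9, -17.9, -21.5, -0.0503], [-0.9, -16.8, -22.4, -0.0503]]
```

>>> send_rows(
  rows=[
    [-1,-20,1,-0.05],
    [-1,-28,-0.5,-0.05],
    [-1,-28,-2,-0.05],
    [-1,-28,-3.5,-0.05],
    [-1,-27.5,-5,-0.05],
    [-1,-27.5,-6,-0.05],
    [-1,-27,-7.5,-0.05],
    [-1,-26.5,-9,-0.05],
    [-1,-26,-10,-0.05],
    [-1,-25.5,-11.5,-0.05],
  ],
)

```text
t: 25.87
ee_pos: [495.3, 39.0, 237.2]
orientation: [-0.333, 1.526, 0.373]
ft_force: [0.0, 0.8, -0.9]
width: 23.5
```

```bash
python3 -c "
from h import *
pr();plan(479.4,-242.5,240,53,10)"
```

```text
25.87 [495.3  39.  237.2] pitch -0.0107 rate 0.0266 tx [0.0099 0.0283] q4 0.033 v [-0.709 -0.06   0.09   0.009 -0.003 -1.338]
t 25.87 p [495.3  39.  237.2] yaw 25.86 tilt 1.72 w 23.5 F [ 0.   0.8 -0.9] q [ 0.04  0.21  1.9   0.03  1.02 -0.43]
delta [ -15.9 -281.5    2.8] dyaw 27.14 dist 281.9
[[-1.1, -24.6, -13.7, -0.0474], [-1.1, -23.9, -14.8, -0.0474], [-1.1, -23.2, -16.0, -0.0474], [-1.1, -22.4, -17.0, -0.0474], [-1.1, -21.6, -18.1, -0.0474], [-1.1, -20.7, -19.1, -0.0474], [-1.1, -19.8, -20.0, -0.0474], [-1.1, -18.8, -21.0, -0.0474], [-1.1, -17.8, -21.8, -0.0474], [-1.1, -16.8, -22.6, -0.0474]]
```

>>> send_rows(
  rows=[
    [-1,-24.5,-13.5,-0.047],
    [-1,-24,-15,-0.047],
    [-1,-23,-16,-0.047],
    [-1,-22.5,-17,-0.047],
    [-1,-21.5,-18,-0.047],
    [-1,-20.5,-19,-0.047],
    [-1,-17,-17,-0.047],
    [-1,-10,-12,-0.047],
    [0,-5,-6,-0.03],
    [0,0,0,0],
  ],
)

```text
t: 26.7
ee_pos: [477.4, -192.3, 233.0]
orientation: [-0.662, 1.447, 0.703]
ft_force: [-0.3, -0.7, -0.8]
width: 23.5
```

```bash
python3 -c "
from h import *
pr();plan(479.4,-242.5,200,53,4)"
```

```text
26.7 [ 477.4 -192.3  233. ] pitch 0.011 rate 0.0179 tx [0.0011 0.0288] q4 0.031 v [-0.01   0.005  0.011  0.006  0.001  0.034]
t 26.7 p [ 477.4 -192.3  233. ] yaw 50.16 tilt 1.65 w 23.5 F [-0.3 -0.7 -0.8] q [-0.42  0.25  1.86  0.03  1.04 -1.31]
delta [  2.  -50.2 -33. ] dyaw 2.84 dist 60.1
[[7.9, -8.6, -9.5, -0.0124], [7.9, -8.4, -9.6, -0.0124], [7.9, -8.3, -9.7, -0.0124], [7.9, -8.2, -9.8, -0.0124]]
```

>>> send_rows(
  rows=[
    [0,-8,-9,-0.012],
    [0,-10,-11,-0.014],
    [0,-9,-10.5,-0.012],
    [0,-4,-5,-0.005],
    [5,0,0,0],
    [12,0,0,0],
    [22,0,0,0],
    [26,0,0,0],
    [18,0,0,0],
    [6,0,0,0],
  ],
)

```text
t: 27.53
ee_pos: [478.3, -232.2, 136.9]
orientation: [-0.687, 1.437, 0.732]
ft_force: [-0.1, 0.8, -0.8]
width: 23.9
```

```bash
python3 look.py wrist w10; python3 look.py scene s10
python3 - <<'E'
from h import *
pr();plan(479.5,-243,130,53,4)
s=np.load("s10.npz")["img"][140:220,220:300]
a=cv2.resize(s,None,fx=5,fy=5,interpolation=cv2.INTER_CUBIC)[:,:,::-1]
w=np.load("w10.npz")["img"][120:320,220:420]
b=cv2.resize(w,None,fx=2,fy=2,interpolation=cv2.INTER_CUBIC)[:,:,::-1]
cv2.imwrite("pics/c10.png",np.hstack([a,b]))
E
```

```text
27.63 [ 478.6 -232.5  138. ] pitch 0.0146 rate -0.0493 tx [0.0004 0.031 ] q4 0.036 v [-0.007 -0.034 -0.036 -0.003  0.02  -0.006]
t 27.63 p [ 478.6 -232.5  138. ] yaw 52.25 tilt 1.78 w 23.5 F [-0.5  0.4 -0.6] q [-0.49  0.41  1.89  0.04  0.86 -1.43]
delta [  0.9 -10.5  -8. ] dyaw 0.75 dist 13.2
[[1.9, -1.8, -2.0, -0.0033], [1.9, -1.8, -2.0, -0.0033], [1.9, -1.8, -2.0, -0.0033], [1.9, -1.8, -2.0, -0.0033]]
```

View pics/c10.png

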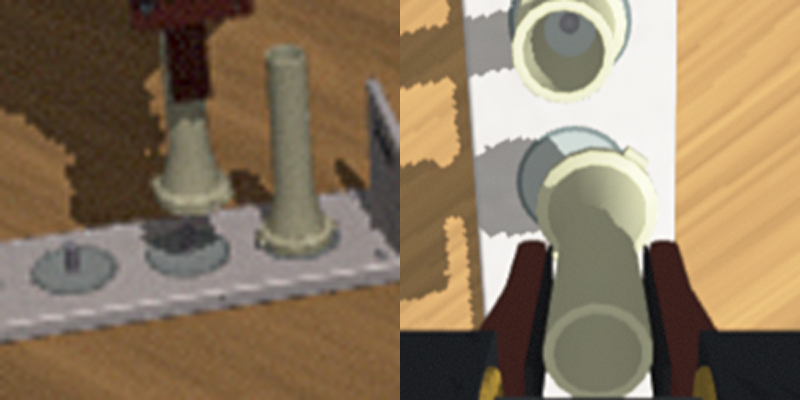

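Run:
```python
from h import *
d=np.load("w10.npz")
f=lambda x:(220+(x[0]-400+.5)/2-.5,120+(x[1]+.5)/2-.5)
print("seat",ray(d,f((574.5,182)),15),"collar",ray(d,f((597,207)),138-75+8),"tip",ray(d,f((597,350)),138+35))
```

```text
seat [ 479.42776637 -242.59513814   15.        ] collar [ 479.56051658 -231.81434521   71.        ] tip [ 476.85673743 -232.89126225  173.        ]
```

>>> send_rows(
  rows=[
    [1,-1.8,-2.2,-0.003],
    [2,-2,-2.2,-0.003],
    [3,-1.8,-2.2,-0.003],
    [5,-1,-1.5,0],
    [7,0,0,0],
    [8,0,0,0],
    [7,0,0,0],
    [5,0,0,0],
    [2,0,0,0],
  ],
)

```text
t: 28.38
ee_pos: [482.5, -244.1, 98.8]
orientation: [-0.7, 1.429, 0.733]
ft_force: [-0.6, 0.5, -0.8]
width: 23.6
```

```bash
python3 look.py wrist w11; python3 look.py scene s11
python3 - <<'E'
from h import *
pr();plan(478.6,-243.2,91,53,4)
s=np.load("s11.npz")["img"][140:220,220:300]
a=cv2.resize(s,None,fx=5,fy=5,interpolation=cv2.INTER_CUBIC)[:,:,::-1]
w=np.load("w11.npz")["img"][120:320,220:420]
b=cv2.resize(w,None,fx=2,fy=2,interpolation=cv2.INTER_CUBIC)[:,:,::-1]
cv2.imwrite("pics/c11.png",np.hstack([a,b]))
E
```

```text
28.48 [ 482.5 -244.1   99.1] pitch 0.0063 rate -0.0155 tx [0.0081 0.0269] q4 0.039 v [ 0.001 -0.016 -0.01  -0.     0.01   0.   ]
t 28.48 p [ 482.5 -244.1   99.1] yaw 52.78 tilt 1.61 w 23.5 F [ 1.   0.7 -0.9] q [-0.51  0.48  1.89  0.04  0.77 -1.46]
delta [-3.9  0.9 -8.1] dyaw 0.22 dist 9.0
[[2.0, 0.9, -0.5, -0.0009], [2.0, 0.9, -0.5, -0.0009], [2.0, 0.9, -0.5, -0.0009], [2.0, 0.9, -0.5, -0.0009]]
```

View pics/c11.png

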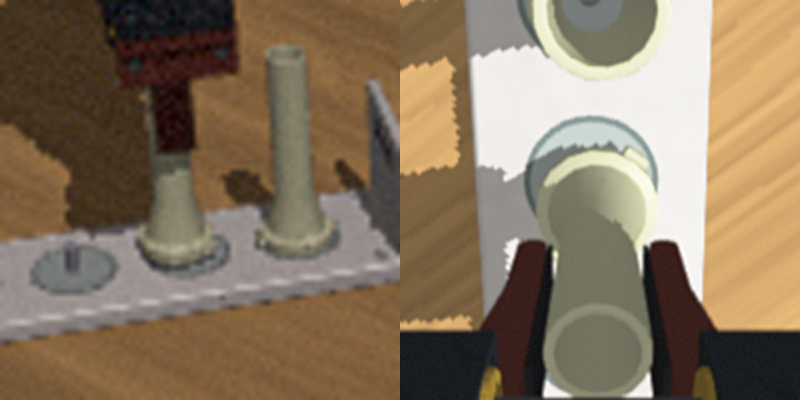

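>>> send_rows(
  rows=[
    [0.3,1.5,-0.6,0],
    [0.3,1.5,-0.6,0],
    [0.3,1.5,-0.6,0],
    [1,0,0,0],
    [0.3,0,0,0],
  ],
)

```text
t: 28.9
ee_pos: [477.8, -242.7, 97.5]
orientation: [-0.701, 1.428, 0.733]
ft_force: [0.1, -0.7, -0.9]
width: 23.4
```

```bash
python3 look.py wrist w11; python3 look.py scene s11
python3 - <<'E'
from h import *
pr();plan(478.6,-243.2,91,53,4)
s=np.load("s11.npz")["img"][140:220,220:300]
a=cv2.resize(s,None,fx=5,fy=5,interpolation=cv2.INTER_CUBIC)[:,:,::-1]
w=np.load("w11.npz")["img"][120:320,220:420]
b=cv2.resize(w,None,fx=2,fy=2,interpolation=cv2.INTER_CUBIC)[:,:,::-1]
cv2.imwrite("pics/c12.png",np.hstack([a,b]))
E
```

```text
29.0 [ 477.9 -242.7   97.5] pitch 0.0052 rate -0.0008 tx [0.0092 0.0264] q4 0.04 v [ 0.001  0.003 -0.004  0.001  0.001  0.001]
t 29.0 p [ 477.9 -242.7   97.5] yaw 52.8 tilt 1.6 w 23.6 F [ 0.2 -0.1 -0.4] q [-0.51  0.48  1.9   0.04  0.76 -1.46]
delta [ 0.7 -0.5 -6.5] dyaw 0.2 dist 6.5
[[1.6, -0.2, -0.0, -0.0009], [1.6, -0.2, -0.0, -0.0009], [1.6, -0.2, -0.0, -0.0009], [1.6, -0.2, -0.0, -0.0009]]
```

View pics/c12.png

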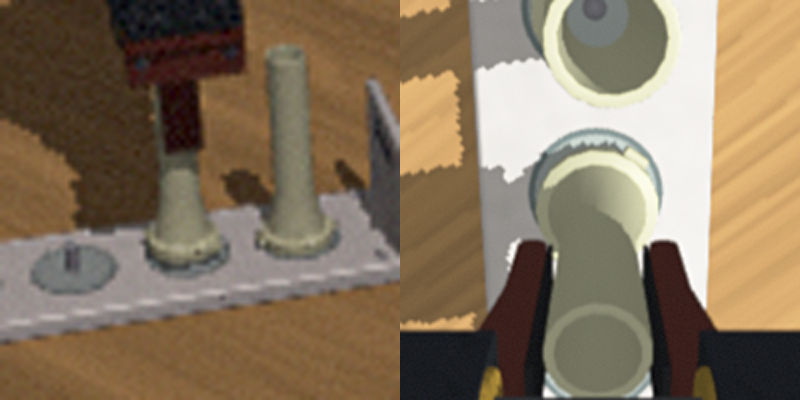

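The collar is now concentric with seat 2 (both near (596,190) in the wrist crop). Lower to contact.

>>> send_rows(
  rows=[
    [1.5,0.2,0,0],
    [2,0.2,0,0],
    [1.8,0,0,0],
    [1,0,0,0],
    [0.7,0,0,0],
  ],
)

```text
t: 29.42
ee_pos: [478.3, -242.6, 90.4]
orientation: [-0.702, 1.427, 0.732]
ft_force: [-0.1, 0.7, 9.3]
width: 23.6
```

>>> send_rows(
  rows=[
    [0,0,0,0],
    [0.1,0,0,0],
    [0.1,0,0,0],
    [0.1,0,0,0],
    [0.1,0,0,0],
    [0.1,0,0,0],
    [0.1,0,0,0],
  ],
  fingers=0.75,
)

```text
t: 30.0
ee_pos: [478.5, -242.7, 89.7]
orientation: [-0.702, 1.427, 0.731]
ft_force: [-0.4, 0.4, -0.6]
width: 64.6
```

>>> send_rows(
  rows=[
    [-6,0,0,0],
    [-15,0,0,0],
    [-26,0,0,0],
    [-32,0,0,0],
    [-32,0,0,0],
    [-22,0,0,0],
    [-12,0,0,0],
    [-5,0,0,0],
  ],
)

```text
t: 30.67
ee_pos: [474.9, -245.7, 246.8]
orientation: [-0.699, 1.431, 0.736]
ft_force: [0.3, 0.3, -0.1]
width: 65.9
```

```bash
python3 -c "
from h import *
pr();plan(508,252,240,-4,20)"
```

```text
30.67 [ 474.9 -245.7  246.8] pitch 0.0091 rate -0.0192 tx [0.0057 0.0281] q4 0.031 v [-0.005 -0.093 -0.064 -0.002  0.138  0.001]
t 30.67 p [ 474.9 -245.7  246.8] yaw 52.79 tilt 1.64 w 65.9 F [ 0.3  0.3 -0.1] q [-0.52  0.27  1.8   0.03  1.08 -1.45]
delta [ 33.1 497.7  -6.8] dyaw -56.79 dist 498.9
[[1.0, 13.7, 20.8, 0.0496], [1.0, 14.7, 20.1, 0.0496], [1.0, 15.7, 19.3, 0.0496], [1.0, 16.6, 18.5, 0.0496], [1.0, 17.5, 17.7, 0.0496], [1.0, 18.4, 16.8, 0.0496], [1.0, 19.2, 15.9, 0.0496], [1.0, 20.0, 14.9, 0.0496], [1.0, 20.7, 13.9, 0.0496], [1.0, 21.4, 12.9, 0.0496], [1.0, 22.0, 11.8, 0.0496], [1.0, 22.5, 10.7, 0.0496], [1.0, 23.0, 9.5, 0.0496], [1.0, 23.5, 8.4, 0.0496], [1.0, 23.9, 7.2, 0.0496], [1.0, 24.2, 6.0, 0.0496], [1.0, 24.5, 4.8, 0.0496], [1.0, 24.7, 3.6, 0.0496], [1.0, 24.8, 2.4, 0.0496], [1.0, 24.9, 1.2, 0.0496]]
```

>>> send_rows(
  rows=[
    [0,9,14,0.05],
    [0,14.5,20,0.05],
    [0,15.5,19.5,0.05],
    [0,16.5,18.5,0.05],
    [0,17.5,17.5,0.05],
  ],
)

```text
t: 31.08
ee_pos: [484.1, -131.0, 252.2]
orientation: [-0.495, 1.492, 0.527]
ft_force: [0.1, -0.5, 0.1]
width: 65.8
```

```bash
python3 -c "
from h import *
pr();plan(508,252,240,-4,15)"
```

```text
31.08 [ 484.1 -131.   252.2] pitch -0.0021 rate -0.0123 tx [0.0102 0.0245] q4 0.03 v [ 0.594 -0.117  0.138 -0.    -0.033  1.222]
t 31.08 p [ 484.1 -131.   252.2] yaw 37.51 tilt 1.52 w 65.8 F [ 0.1 -0.5  0.1] q [-0.3   0.2   1.87  0.03  1.06 -0.97]
delta [ 23.9 383.  -12.2] dyaw -41.51 dist 384.0
[[1.5, 19.3, 16.8, 0.0483], [1.5, 20.1, 15.8, 0.0483], [1.5, 20.8, 14.9, 0.0483], [1.5, 21.5, 13.8, 0.0483], [1.5, 22.1, 12.8, 0.0483], [1.5, 22.7, 11.7, 0.0483], [1.5, 23.3, 10.6, 0.0483], [1.5, 23.7, 9.4, 0.0483], [1.5, 24.2, 8.3, 0.0483], [1.5, 24.5, 7.1, 0.0483], [1.5, 24.9, 5.9, 0.0483], [1.5, 25.1, 4.7, 0.0483], [1.5, 25.3, 3.5, 0.0483], [1.5, 25.5, 2.3, 0.0483], [1.5, 25.5, 1.0, 0.0483]]
```

>>> send_rows(
  rows=[
    [0,19.5,17,0.048],
    [0,20,16,0.048],
    [0,21,15,0.048],
    [0,21.5,14,0.048],
    [0,22,13,0.048],
    [0,22.5,11.5,0.048],
  ],
)

```text
t: 31.58
ee_pos: [492.0, 29.8, 254.1]
orientation: [-0.256, 1.543, 0.293]
ft_force: [0.5, -0.6, -0.2]
width: 65.8
```

```bash
python3 -c "
from h import *
pr();plan(508,252,220,-4,9)"
```

```text
31.58 [492.   29.8 254.1] pitch -0.0059 rate -0.009 tx [0.0055 0.025 ] q4 0.028 v [ 0.65   0.036 -0.056 -0.004  0.011  1.248]
t 31.58 p [492.   29.8 254.1] yaw 20.06 tilt 1.47 w 65.8 F [ 0.5 -0.6 -0.2] q [ 0.02  0.19  1.89  0.03  1.06 -0.34]
delta [ 16.  222.2 -34.1] dyaw -24.06 dist 225.4
[[4.4, 22.5, 10.1, 0.0467], [4.4, 22.9, 9.0, 0.0467], [4.4, 23.3, 7.9, 0.0467], [4.4, 23.7, 6.8, 0.0467], [4.4, 24.0, 5.7, 0.0467], [4.4, 24.2, 4.6, 0.0467], [4.4, 24.4, 3.5, 0.0467], [4.4, 24.5, 2.3, 0.0467], [4.4, 24.6, 1.2, 0.0467]]
```

>>> send_rows(
  rows=[
    [3,22.5,10,0.047],
    [4,23,9,0.047],
    [4,23.5,8,0.047],
    [4,23.5,7,0.047],
    [4,24,6,0.047],
    [4,24,4.5,0.047],
    [4,20,3,0.047],
    [4,12,2,0.03],
    [2,5,1,0.02],
    [0,0,0,0],
  ],
)

```text
t: 32.42
ee_pos: [504.6, 228.9, 220.4]
orientation: [0.054, 1.572, -0.017]
ft_force: [0.9, 0.7, -1.1]
width: 65.9
```

```bash
python3 look.py wrist w13; python3 -c "
from h import *
pr();plan(508,252,130,-4,6)"
```

```text
32.47 [504.4 228.4 220.5] pitch -0.0072 rate -0.0021 tx [-0.0017  0.0232] q4 0.026 v [-0.021 -0.016  0.007 -0.005  0.007 -0.022]
t 32.47 p [504.4 228.4 220.5] yaw -2.56 tilt 1.33 w 65.8 F [-0.2 -0.8 -0.3] q [0.39 0.32 1.8  0.03 1.02 0.42]
delta [  3.6  23.6 -90.5] dyaw -1.44 dist 93.6
[[15.2, 3.6, 0.5, 0.0042], [15.2, 3.6, 0.5, 0.0042], [15.2, 3.6, 0.4, 0.0042], [15.2, 3.6, 0.4, 0.0042], [15.2, 3.6, 0.4, 0.0042], [15.2, 3.6, 0.4, 0.0042]]
```

View pics/w13.png

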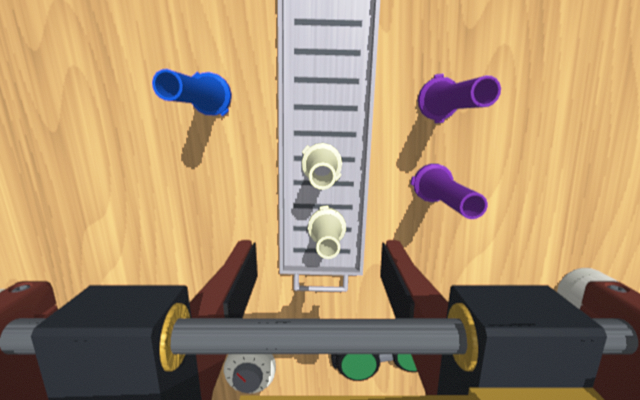

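Tilt is holding at 1.3°. The 90 tube's tip is at (321,174) and the 70's at (328,247).

```bash
python3 -c "
from h import *
d=np.load('w13.npz')
print(ray(d,(321,174),94),ray(d,(327.5,247),74))"
```

```text
[507.13243608 253.7117741   94.        ] [510.27050296 177.14269492  74.        ]
```

>>> send_rows(
  rows=[
    [2,4,0.5,0.005],
    [2,6,0.5,0.005],
    [5,6,0.5,0.005],
    [10,4,0.5,0.005],
    [15,2,0.5,0.005],
    [20,0,0,0],
    [18,0,0,0],
    [10,0,0,0],
    [4,0,0,0],
    [0,0,0,0],
  ],
)

```text
t: 33.3
ee_pos: [508.6, 252.8, 128.5]
orientation: [0.076, 1.572, -0.04]
ft_force: [-1.0, 0.2, -0.6]
width: 66.2
```

```bash
python3 -c "
from h import *
pr();plan(508.2,250.5,57,-4,6)"
```

```text
33.3 [508.6 252.8 128.5] pitch -0.0087 rate 0.0118 tx [-0.0009  0.0233] q4 0.029 v [ 0.002  0.008  0.    -0.001  0.003  0.002]
t 33.3 p [508.6 252.8 128.5] yaw -4.24 tilt 1.33 w 66.2 F [-1.   0.2 -0.6] q [0.43 0.46 1.83 0.03 0.84 0.48]
delta [ -0.4  -2.3 -71.5] dyaw 0.24 dist 71.6
[[11.9, -0.7, -0.0, -0.0007], [11.9, -0.7, -0.0, -0.0007], [11.9, -0.7, -0.0, -0.0007], [11.9, -0.7, -0.0, -0.0007], [11.9, -0.7, -0.0, -0.0007], [11.9, -0.7, -0.0, -0.0007]]
```

>>> send_rows(
  rows=[
    [8,-0.3,-0.1,0],
    [14,-0.3,-0.1,0],
    [16,-0.3,-0.1,0],
    [15,-0.3,-0.1,0],
    [10,-0.3,0,0],
    [6,-0.3,0,0],
    [1,0,0,0],
  ],
)

```text
t: 33.88
ee_pos: [512.1, 254.1, 58.5]
orientation: [0.08, 1.563, -0.037]
ft_force: [0.1, 0.2, -0.0]
width: 65.7
```

```bash
python3 look.py wrist w14; python3 -c "
from h import *
pr();plan(507.7,252,57,-4,1)"
```

```text
33.93 [512.2 254.2  58.8] pitch -0.0181 rate -0.0108 tx [0.0078 0.0272] q4 0.033 v [ 0.001 -0.019 -0.007 -0.     0.015  0.002]
t 33.93 p [512.2 254.2  58.8] yaw -4.29 tilt 1.62 w 66.2 F [0.5 0.9 0.1] q [0.43 0.57 1.85 0.03 0.7  0.48]
delta [-4.5 -2.2 -1.8] dyaw 0.29 dist 5.3
[[1.7, -2.6, -4.3, -0.005]]
```

View pics/w14.png

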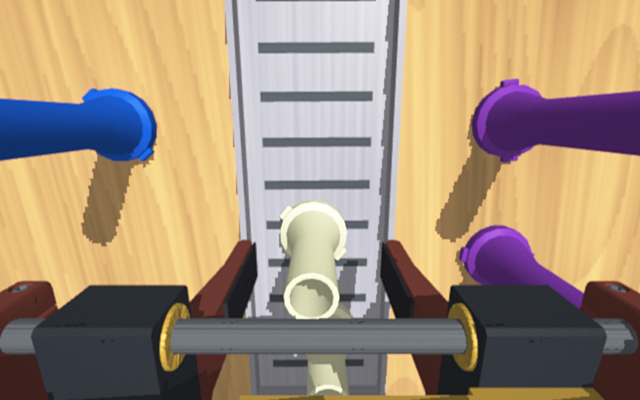

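>>> send_rows(
  rows=[
    [0.5,-0.8,-2,0],
    [0.5,-0.8,-2,0],
    [0,0,0,0],
    [0.2,0,0,0],
  ],
)

```text
t: 34.27
ee_pos: [509.1, 253.4, 59.7]
orientation: [0.082, 1.56, -0.036]
ft_force: [0.0, -0.6, -0.7]
width: 66.3
```

>>> send_rows(
  rows=[
    [0.2,0,0,0],
    [0.2,0,0,0],
    [0.2,0,0,0],
    [0.2,0,0,0],
    [0.2,0,0,0],
    [0.2,0,0,0],
    [0.2,0,0,0],
    [0.2,0,0,0],
    [0.2,0,0,0],
  ],
  fingers=0,
)

```text
t: 35.02
ee_pos: [509.9, 254.0, 59.7]
orientation: [0.082, 1.558, -0.035]
ft_force: [-1.8, 0.4, 4.6]
width: 23.3
```

```bash
python3 -c "
from h import *
pr();plan(507.7,252,57,-4,1)"
```

```text
35.02 [509.9 254.   59.7] pitch -0.024 rate 0.0015 tx [0.0131 0.0298] q4 0.034 v [-0.001  0.001 -0.001 -0.     0.002  0.   ]
t 35.02 p [509.9 254.   59.7] yaw -4.3 tilt 1.87 w 23.3 F [-1.8  0.4  4.6] q [0.43 0.57 1.86 0.03 0.69 0.48]
delta [-2.2 -2.  -2.7] dyaw 0.3 dist 4.0
[[2.6, -2.2, -2.1, -0.0053]]
```

>>> send_rows(
  rows=[
    [-6,0,0,0],
    [-15,0,0,0],
    [-28,0,0,0],
    [-34,0,0,0],
    [-34,0,0,0],
    [-34,0,0,0],
    [-20,0,0,0],
    [-10,0,0,0],
    [-4,0,0,0],
  ],
)

```text
t: 35.77
ee_pos: [505.3, 247.0, 251.5]
orientation: [0.08, 1.564, -0.038]
ft_force: [0.2, 0.2, -0.7]
width: 23.8
```

```bash
python3 -c "
from h import *
pr();plan(535,-284,240,53,19)"
```

```text
35.77 [505.3 247.  251.5] pitch -0.0173 rate -0.0065 tx [0.0072 0.0264] q4 0.024 v [-0.003 -0.067 -0.043 -0.002  0.104  0.002]
t 35.77 p [505.3 247.  251.5] yaw -4.29 tilt 1.57 w 23.8 F [ 0.2  0.2 -0.7] q [0.42 0.29 1.76 0.02 1.08 0.49]
delta [  29.7 -531.   -11.5] dyaw 57.29 dist 532.0
[[-0.1, -27.8, 3.6, -0.0526], [-0.1, -27.9, 2.2, -0.0526], [-0.1, -28.0, 0.7, -0.0526], [-0.1, -28.0, -0.8, -0.0526], [-0.1, -27.9, -2.2, -0.0526], [-0.1, -27.8, -3.7, -0.0526], [-0.1, -27.5, -5.2, -0.0526], [-0.1, -27.2, -6.6, -0.0526], [-0.1, -26.8, -8.0, -0.0526], [-0.1, -26.4, -9.4, -0.0526], [-0.1, -25.8, -10.8, -0.0526], [-0.1, -25.2, -12.1, -0.0526], [-0.1, -24.6, -13.4, -0.0526], [-0.1, -23.8, -14.7, -0.0526], [-0.1, -23.0, -16.0, -0.0526], [-0.1, -22.1, -17.1, -0.0526], [-0.1, -21.2, -18.3, -0.0526], [-0.1, -20.2, -19.4, -0.0526], [-0.1, -19.2, -20.4, -0.0526]]
```

>>> send_rows(
  rows=[
    [0,-18,3,-0.052],
    [0,-28,2,-0.052],
    [0,-28,0.5,-0.052],
    [0,-28,-1,-0.052],
    [0,-28,-2,-0.052],
    [0,-28,-3.5,-0.052],
    [0,-27.5,-5,-0.052],
    [0,-27,-6.5,-0.052],
    [0,-27,-8,-0.052],
    [0,-26.5,-9.5,-0.052],
  ],
)

```text
t: 36.6
ee_pos: [518.3, -29.2, 233.8]
orientation: [-0.352, 1.538, 0.397]
ft_force: [0.8, 0.3, -0.2]
width: 23.1
```

```bash
python3 -c "
from h import *
pr();plan(535,-284,235,53,9)"
```

```text
36.6 [518.3 -29.2 233.8] pitch 0.0094 rate 0.0438 tx [-0.0066  0.0275] q4 0.031 v [-0.673  0.099 -0.066 -0.004  0.01  -1.317]
t 36.6 p [518.3 -29.2 233.8] yaw 27.38 tilt 1.62 w 23.1 F [ 0.8  0.3 -0.2] q [-0.1   0.26  1.85  0.03  1.05 -0.59]
delta [  16.7 -254.8    1.2] dyaw 25.62 dist 255.4
[[-0.9, -26.0, -11.4, -0.0497], [-0.9, -25.4, -12.6, -0.0497], [-0.9, -24.7, -13.9, -0.0497], [-0.9, -24.0, -15.1, -0.0497], [-0.9, -23.2, -16.3, -0.0497], [-0.9, -22.4, -17.4, -0.0497], [-0.9, -21.5, -18.5, -0.0497], [-0.9, -20.5, -19.5, -0.0497], [-0.9, -19.6, -20.5, -0.0497]]
```

>>> send_rows(
  rows=[
    [-2,-26,-11.5,-0.05],
    [-2,-25.5,-12.5,-0.05],
    [-2,-24.5,-14,-0.05],
    [-2,-24,-15,-0.05],
    [-2,-23,-16,-0.05],
    [-1,-22,-17,-0.05],
    [-1,-17,-15,-0.05],
    [-1,-9,-9,-0.03],
    [0,-4,-4,-0.02],
    [0,0,0,0],
  ],
)

```text
t: 37.43
ee_pos: [525.0, -253.6, 224.0]
orientation: [-0.664, 1.467, 0.735]
ft_force: [0.3, -0.0, 0.4]
width: 23.3
```

```bash
python3 look.py wrist w15; python3 -c "
from h import *
pr();plan(535,-284,120,53,4)"
```

```text
37.48 [ 524.8 -252.9  223.8] pitch 0.043 rate 0.0045 tx [-0.0301  0.035 ] q4 0.019 v [ 0.022 -0.017  0.014  0.008  0.008  0.024]
t 37.48 p [ 524.8 -252.9  223.8] yaw 51.24 tilt 2.65 w 23.3 F [ 0.3 -0.4 -1. ] q [-0.48  0.38  1.7   0.02  1.11 -1.38]
delta [  10.2  -31.1 -103.8] dyaw 1.76 dist 108.9
[[25.6, -8.0, -4.7, -0.0077], [25.6, -8.0, -4.7, -0.0077], [25.6, -7.9, -4.8, -0.0077], [25.6, -7.9, -4.9, -0.0077]]
```

View pics/w15.png

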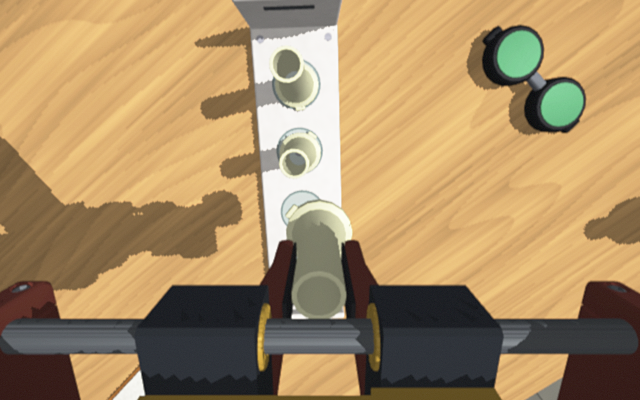

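>>> send_rows(
  rows=[
    [0,-6,-3,-0.008],
    [0,-8.5,-5,-0.008],
    [0,-8.5,-5,-0.008],
    [2,-5,-3,-0.005],
    [8,-2,-1,0],
    [16,0,0,0],
    [24,0,0,0],
    [24,0,0,0],
    [18,0,0,0],
    [8,0,0,0],
  ],
)

```text
t: 38.32
ee_pos: [538.5, -283.2, 116.8]
orientation: [-0.69, 1.456, 0.758]
ft_force: [-1.5, -0.0, -0.8]
width: 23.6
```

```bash
cat > cmp.py <<'E'
import sys
from h import *
tag=sys.argv[1];x0,y0=int(sys.argv[2]),int(sys.argv[3])
s=np.load("s"+tag+".npz")["img"][y0:y0+80,x0:x0+80]
a=cv2.resize(s,None,fx=5,fy=5,interpolation=cv2.INTER_CUBIC)[:,:,::-1]
w=np.load("w"+tag+".npz")["img"][120:320,220:420]
b=cv2.resize(w,None,fx=2,fy=2,interpolation=cv2.INTER_CUBIC)[:,:,::-1]
cv2.imwrite("pics/c"+tag+".png",np.hstack([a,b]))
E
python3 look.py wrist w16; python3 look.py scene s16; python3 cmp.py 16 190 140; python3 -c "
from h import *
pr();plan(535,-284,110,53,4)"
```

```text
38.42 [ 538.5 -283.2  117.5] pitch 0.0403 rate -0.0468 tx [-0.0272  0.0336] q4 0.02 v [-0.001 -0.038 -0.034  0.     0.026  0.002]
t 38.42 p [ 538.5 -283.2  117.5] yaw 53.11 tilt 2.48 w 23.4 F [-0.2 -0.2 -0. ] q [-0.51  0.55  1.71  0.02  0.93 -1.45]
delta [-3.5 -0.8 -7.5] dyaw -0.11 dist 8.3
[[1.9, 0.5, -0.7, 0.0005], [1.9, 0.5, -0.7, 0.0005], [1.9, 0.5, -0.7, 0.0005], [1.9, 0.5, -0.7, 0.0005]]
```

View pics/c16.png

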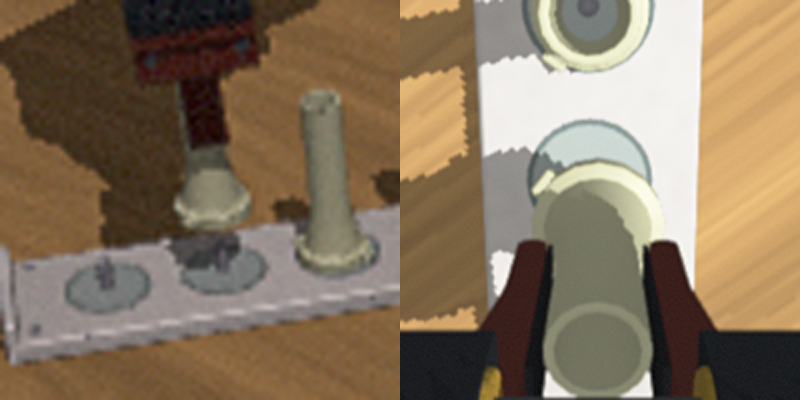

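Run:
```python
from h import *
d=np.load("w16.npz")
f=lambda x:(220+(x[0]-400+.5)/2-.5,120+(x[1]+.5)/2-.5)
print("seat",ray(d,f((589.5,178)),15),"collar",ray(d,f((598,223)),70),"tip",ray(d,f((597,349)),117.5+35))
```

```text
seat [ 535.10023959 -283.87175616   15.        ] collar [ 537.96113052 -282.46905103   70.        ] tip [ 538.0515853  -284.03554712  152.5       ]
```

>>> send_rows(
  rows=[
    [1,0.3,-1,0],
    [2,0.3,-1,0],
    [4,0.2,-1,0],
    [6,0,0,0],
    [8,0,0,0],
    [7,0,0,0],
    [5,0,0,0],
    [2,0,0,0],
  ],
)

```text
t: 39.08
ee_pos: [538.4, -286.2, 84.7]
orientation: [-0.696, 1.451, 0.752]
ft_force: [-0.2, 0.4, -0.4]
width: 23.7
```

```bash
python3 look.py wrist w17; python3 look.py scene s17; python3 cmp.py 17 190 140; python3 -c "
from h import *
pr();plan(535.5,-284.4,71,53,4)"
```

```text
39.18 [ 538.4 -286.1   84.9] pitch 0.0311 rate -0.0103 tx [-0.0191  0.0291] q4 0.021 v [ 0.001 -0.01  -0.009  0.     0.008 -0.   ]
t 39.18 p [ 538.4 -286.1   84.9] yaw 53.12 tilt 1.99 w 23.7 F [-1.   0.5 -1. ] q [-0.52  0.59  1.72  0.02  0.86 -1.46]
delta [ -2.9   1.7 -13.9] dyaw -0.12 dist 14.3
[[3.5, 0.7, -0.1, 0.0005], [3.5, 0.7, -0.1, 0.0005], [3.5, 0.7, -0.1, 0.0005], [3.5, 0.7, -0.1, 0.0005]]
```

View pics/c17.png

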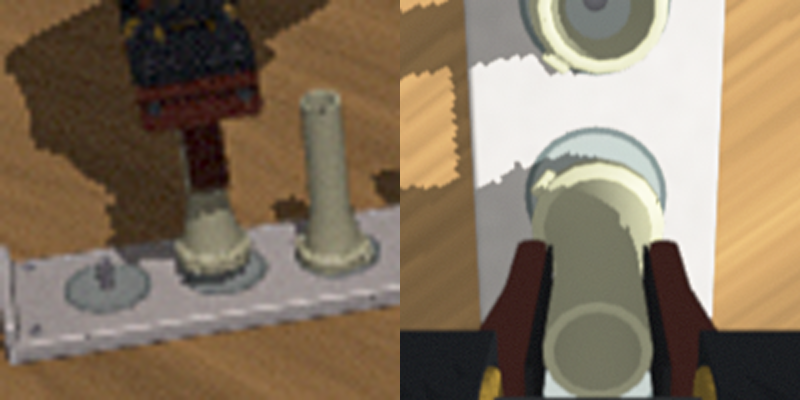

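>>> send_rows(
  rows=[
    [0.5,1.3,0,0],
    [1,1.3,0,0],
    [2,1,0,0],
    [3,0,0,0],
    [2,0,0,0],
    [0.5,0,0,0],
  ],
)

```text
t: 39.68
ee_pos: [535.7, -283.7, 76.1]
orientation: [-0.697, 1.45, 0.751]
ft_force: [-0.4, -0.3, -0.6]
width: 23.4
```

```bash
python3 look.py wrist w18; python3 look.py scene s18; python3 cmp.py 18 190 140; python3 -c "
from h import *
pr();plan(535.5,-284.4,71,53,4)"
```

```text
39.78 [ 535.7 -283.8   76.2] pitch 0.0295 rate -0.0044 tx [-0.0177  0.0283] q4 0.021 v [-0.001 -0.004 -0.003 -0.     0.003 -0.001]
t 39.78 p [ 535.7 -283.8   76.2] yaw 53.13 tilt 1.91 w 23.4 F [-0.1 -0.  -0.8] q [-0.51  0.6   1.73  0.02  0.84 -1.46]
delta [-0.2 -0.6 -5.2] dyaw -0.13 dist 5.3
[[1.3, -0.1, -0.2, 0.0006], [1.3, -0.1, -0.2, 0.0006], [1.3, -0.1, -0.2, 0.0006], [1.3, -0.1, -0.2, 0.0006]]
```

View pics/c18.png

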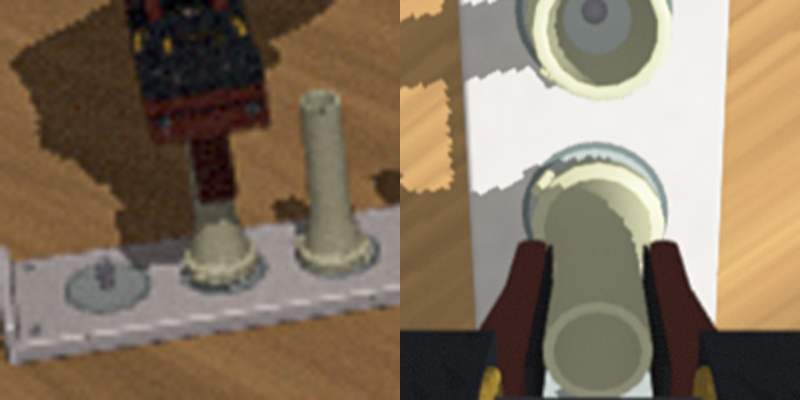

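The collar is concentric with seat 3. Lower to contact.

>>> send_rows(
  rows=[
    [1.3,0.3,0,0],
    [1.8,0.2,0,0],
    [1.4,0,0,0],
    [0.8,0,0,0],
    [0.6,0,0,0],
  ],
)

```text
t: 40.2
ee_pos: [535.8, -283.6, 70.7]
orientation: [-0.698, 1.449, 0.75]
ft_force: [-1.5, 2.0, 10.9]
width: 23.5
```

>>> send_rows(
  rows=[
    [0,0,0,0],
    [0.1,0,0,0],
    [0.1,0,0,0],
    [0.1,0,0,0],
    [0.1,0,0,0],
    [0.1,0,0,0],
    [0.1,0,0,0],
  ],
  fingers=0.75,
)

```text
t: 40.78
ee_pos: [536.1, -283.8, 70.2]
orientation: [-0.698, 1.449, 0.749]
ft_force: [0.2, 1.1, -1.0]
width: 64.7
```

>>> send_rows(
  rows=[
    [-6,0,0,0],
    [-15,0,0,0],
    [-26,0,0,0],
    [-32,0,0,0],
    [-32,0,0,0],
    [-28,0,0,0],
    [-18,0,0,0],
    [-10,0,0,0],
    [-4,0,0,0],
  ],
)

```text
t: 41.53
ee_pos: [537.2, -287.7, 249.2]
orientation: [-0.695, 1.452, 0.753]
ft_force: [0.2, -0.1, 0.7]
width: 65.9
```

```bash
python3 look.py scene s19; python3 -c "
from h import *
pr();plan(510,176.5,240,-4,18)
cv2.imwrite('pics/s19c.png',cv2.resize(np.load('s19.npz')['img'][120:260,170:400],None,fx=3,fy=3)[:,:,::-1])"
```

```text
41.58 [ 537.4 -287.9  249.4] pitch 0.0323 rate 0.0161 tx [-0.0203  0.0296] q4 0.017 v [ 0.     0.028  0.023  0.003 -0.035 -0.001]
t 41.58 p [ 537.4 -287.9  249.4] yaw 53.12 tilt 2.06 w 66.1 F [ 0.2 -0.5  0.2] q [-0.52  0.39  1.62  0.02  1.17 -1.45]
delta [-27.4 464.4  -9.4] dyaw -57.12 dist 465.3
[[1.3, 16.7, 19.7, 0.0554], [1.3, 17.7, 18.8, 0.0554], [1.3, 18.7, 17.8, 0.0554], [1.3, 19.7, 16.7, 0.0554], [1.3, 20.6, 15.6, 0.0554], [1.3, 21.4, 14.4, 0.0554], [1.3, 22.2, 13.2, 0.0554], [1.3, 22.9, 11.9, 0.0554], [1.3, 23.5, 10.7, 0.0554], [1.3, 24.1, 9.3, 0.0554], [1.3, 24.5, 8.0, 0.0554], [1.3, 24.9, 6.6, 0.0554], [1.3, 25.3, 5.2, 0.0554], [1.3, 25.5, 3.8, 0.0554], [1.3, 25.7, 2.4, 0.0554], [1.3, 25.8, 1.0, 0.0554], [1.3, 25.8, -0.4, 0.0554], [1.3, 25.7, -1.9, 0.0554]]
```

View pics/s19c.png

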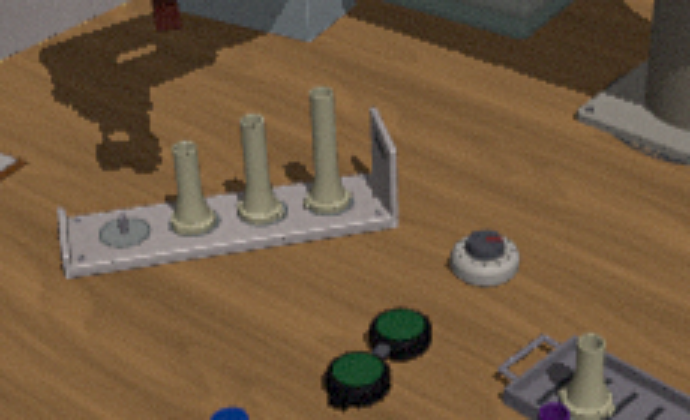

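Three tubes stand in order at (323,150), (257,165), (190,185) in the crop. Next is the last one, the 70 mm tube.

>>> send_rows(
  rows=[
    [0,11,13,0.055],
    [0,17.5,19,0.055],
    [0,18.5,18,0.055],
    [0,19.5,16.5,0.055],
    [0,20.5,15.5,0.055],
    [0,21.5,14.5,0.055],
  ],
)

```text
t: 42.08
ee_pos: [526.5, -140.6, 246.3]
orientation: [-0.422, 1.542, 0.484]
ft_force: [0.2, -0.0, 0.7]
width: 65.6
```

```bash
python3 -c "
from h import *
pr();plan(510,176.5,235,-4,13)"
```

```text
42.08 [ 526.5 -140.6  246.3] pitch 0.0377 rate 0.0194 tx [-0.0295  0.0321] q4 0.025 v [ 0.542 -0.152  0.242  0.025 -0.071  1.219]
t 42.08 p [ 526.5 -140.6  246.3] yaw 33.03 tilt 2.5 w 65.6 F [ 0.2 -0.   0.7] q [-0.3   0.3   1.76  0.02  1.12 -0.88]
delta [-16.5 317.1 -11.3] dyaw -37.03 dist 317.7
[[1.7, 21.1, 12.2, 0.0497], [1.7, 21.7, 11.2, 0.0497], [1.7, 22.2, 10.1, 0.0497], [1.7, 22.7, 9.0, 0.0497], [1.7, 23.1, 7.8, 0.0497], [1.7, 23.4, 6.7, 0.0497], [1.7, 23.8, 5.5, 0.0497], [1.7, 24.0, 4.3, 0.0497], [1.7, 24.2, 3.1, 0.0497], [1.7, 24.3, 1.9, 0.0497], [1.7, 24.4, 0.7, 0.0497], [1.7, 24.4, -0.5, 0.0497], [1.7, 24.3, -1.7, 0.0497]]
```

>>> send_rows(
  rows=[
    [0,21,12,0.05],
    [0,21.5,11,0.05],
    [0,22,10,0.05],
    [0,22.5,9,0.05],
    [0,23,8,0.05],
    [0,23.5,6.5,0.05],
    [0,23.5,5.5,0.05],
    [0,24,4,0.05],
    [0,24,3,0.05],
    [0,24,2,0.05],
  ],
)

```text
t: 42.92
ee_pos: [505.5, 114.0, 239.3]
orientation: [-0.011, 1.627, 0.066]
ft_force: [0.9, -0.2, 0.4]
width: 66.0
```

```bash
python3 -c "
from h import *
pr();plan(510,176.5,225,-4,4)"
```

```text
42.92 [505.5 114.  239.3] pitch 0.051 rate 0.0059 tx [-0.057   0.0332] q4 0.048 v [ 0.567  0.079 -0.089  0.03   0.015  1.175]
t 42.92 p [505.5 114.  239.3] yaw 2.86 tilt 3.78 w 66.0 F [ 0.9 -0.2  0.4] q [0.17 0.27 1.82 0.05 1.11 0.1 ]
delta [  4.5  62.5 -14.3] dyaw -6.86 dist 64.2
[[4.0, 15.4, 2.1, 0.0299], [4.0, 15.5, 1.6, 0.0299], [4.0, 15.5, 1.2, 0.0299], [4.0, 15.5, 0.7, 0.0299]]
```

>>> send_rows(
  rows=[
    [2,17,2,0.03],
    [2,15,1.6,0.03],
    [2,10,1,0.03],
    [2,5,0.5,0.02],
    [4,0,0,0],
    [0,0,0,0],
  ],
)

```text
t: 43.42
ee_pos: [503.2, 167.8, 219.1]
orientation: [0.072, 1.643, -0.028]
ft_force: [0.1, -1.0, -1.1]
width: 66.0
```

```bash
python3 look.py wrist w20; python3 -c "
from h import *
pr();plan(510,176.5,110,-4,7)"
```

```text
43.47 [503.3 167.6 219.4] pitch 0.0617 rate -0.0126 tx [-0.0716  0.03  ] q4 0.054 v [-0.012 -0.014 -0.009 -0.001  0.01  -0.001]
t 43.47 p [503.3 167.6 219.4] yaw -3.57 tilt 4.45 w 65.7 F [-0.2  0.  -0.6] q [0.27 0.32 1.8  0.05 1.08 0.31]
delta [   6.7    8.9 -109.4] dyaw -0.43 dist 110.0
[[15.6, 0.9, 2.0, 0.0011], [15.6, 0.9, 2.0, 0.0011], [15.6, 0.9, 2.0, 0.0011], [15.6, 0.9, 2.0, 0.0011], [15.6, 0.9, 2.0, 0.0011], [15.6, 0.9, 2.0, 0.0011], [15.6, 0.9, 2.0, 0.0011]]
```

View pics/w20.png

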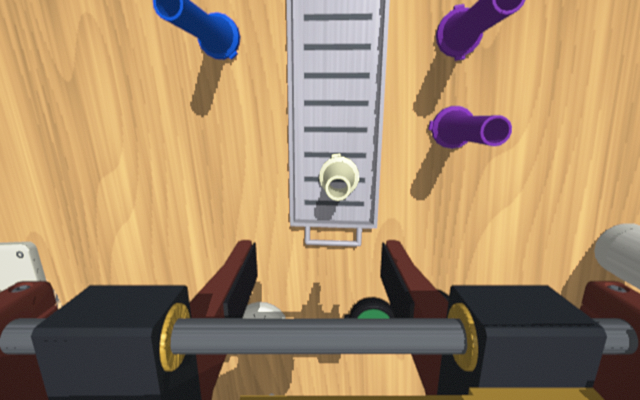

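```bash
python3 -c "
from h import *
d=np.load('w20.npz')
print(ray(d,(337.5,187.5),74))"
```

```text
[510.59132245 176.86053413  74.        ]
```

>>> send_rows(
  rows=[
    [8,1,2,0],
    [16,1,2,0],
    [24,1,2.5,0],
    [24,1,2.5,0],
    [24,1,2.5,0],
    [14,0.5,1.5,0],
    [6,0.5,1,0],
    [0,0,0,0],
  ],
)

```text
t: 44.13
ee_pos: [510.5, 172.3, 95.2]
orientation: [0.074, 1.641, -0.03]
ft_force: [0.1, 0.4, -0.5]
width: 66.1
```

```bash
python3 -c "
from h import *
pr();plan(510,177,38,-4,7)"
```

```text
44.13 [510.5 172.3  95.2] pitch 0.0604 rate 0.0202 tx [-0.0701  0.0299] q4 0.065 v [-0.008  0.011  0.007 -0.001  0.002 -0.007]
t 44.13 p [510.5 172.3  95.2] yaw -3.7 tilt 4.37 w 66.1 F [ 0.1  0.4 -0.5] q [0.28 0.51 1.86 0.06 0.83 0.3 ]
delta [ -0.5   4.7 -57.2] dyaw -0.3 dist 57.4
[[8.2, 0.5, 0.5, 0.0007], [8.2, 0.5, 0.5, 0.0007], [8.2, 0.5, 0.5, 0.0007], [8.2, 0.5, 0.5, 0.0007], [8.2, 0.5, 0.5, 0.0007], [8.2, 0.5, 0.5, 0.0007], [8.2, 0.5, 0.5, 0.0007]]
```

>>> send_rows(
  rows=[
    [0,0.5,0,0],
    [0,0.5,0,0],
    [0,0.5,0,0],
    [0,0.5,0,0],
    [0,0.5,0,0],
    [0,0.5,0,0],
    [0,0,0,0],
    [0,0,0,0],
  ],
)

```text
t: 44.8
ee_pos: [513.4, 175.5, 99.5]
orientation: [0.076, 1.634, -0.029]
ft_force: [-0.8, -0.1, 0.2]
width: 65.9
```

```bash
python3 -c "
from h import *
pr();plan(510,177,38,-4,7)"
```

```text
44.8 [513.4 175.5  99.5] pitch 0.0532 rate -0.0097 tx [-0.0634  0.0319] q4 0.065 v [ 0.001 -0.008 -0.002  0.001  0.001 -0.001]
t 44.8 p [513.4 175.5  99.5] yaw -3.73 tilt 4.07 w 65.9 F [-0.8 -0.1  0.2] q [0.28 0.5  1.86 0.06 0.84 0.3 ]
delta [ -3.4   1.5 -61.5] dyaw -0.27 dist 61.6
[[8.8, -0.1, 0.1, 0.0007], [8.8, -0.1, 0.1, 0.0007], [8.8, -0.1, 0.1, 0.0007], [8.8, -0.1, 0.1, 0.0007], [8.8, -0.1, 0.1, 0.0007], [8.8, -0.1, 0.1, 0.0007], [8.8, -0.1, 0.1, 0.0007]]
```

Holding still lets the tilt decay at about 0.001 rad per row; there is plenty of time, so I'll hover while it straightens.

>>> send_rows(
  rows=[
    [0.5,0,-0.5,0],
    [0.5,0,-0.5,0],
    [0.5,0,-0.5,0],
    [0.5,0,-0.5,0],
    [0.5,0,-0.5,0],
    [0.5,0,-0.5,0],
    [0.5,0,-0.5,0],
    [0.5,0,-0.5,0],
    [0.5,0,-0.5,0],
    [0.5,0,-0.5,0],
  ],
)

```text
t: 45.63
ee_pos: [507.5, 176.1, 94.4]
orientation: [0.076, 1.635, -0.029]
ft_force: [0.4, 0.3, 0.3]
width: 65.9
```

>>> send_rows(
  rows=[
    [0.5,0,-0.5,0],
    [0.5,0,-0.5,0],
    [0.5,0,-0.5,0],
    [0.5,0,-0.5,0],
    [0.5,0,-0.5,0],
    [0.5,0,-0.5,0],
    [0.5,0,-0.5,0],
    [0.5,0,-0.5,0],
    [0.5,0,-0.5,0],
    [0.5,0,-0.5,0],
  ],
)

```text
t: 46.47
ee_pos: [501.7, 176.6, 89.2]
orientation: [0.076, 1.635, -0.029]
ft_force: [-0.6, -0.4, -0.7]
width: 65.6
```

```bash
python3 -c "
from h import *
pr();plan(510,177,38,-4,7)"
```

```text
46.47 [501.7 176.6  89.2] pitch 0.053 rate 0.0029 tx [-0.0634  0.0319] q4 0.067 v [ 0.005  0.003  0.019  0.002 -0.019  0.005]
t 46.47 p [501.7 176.6  89.2] yaw -3.72 tilt 4.07 w 65.6 F [-0.6 -0.4 -0.7] q [0.29 0.51 1.88 0.07 0.81 0.31]
delta [  8.3   0.4 -51.2] dyaw -0.28 dist 51.9
[[7.2, -0.1, 1.7, 0.0007], [7.2, -0.1, 1.7, 0.0007], [7.2, -0.1, 1.7, 0.0007], [7.2, -0.1, 1.7, 0.0007], [7.2, -0.1, 1.7, 0.0007], [7.2, -0.1, 1.7, 0.0007], [7.2, -0.1, 1.7, 0.0007]]
```

>>> send_rows(
  rows=[
    [5,0,1.5,0],
    [8,0,2,0],
    [11,0,2,0],
    [11,0,2,0],
    [8,0,1.5,0],
    [5,0,1,0],
    [2,0,0,0],
    [0,0,0,0],
  ],
)

```text
t: 47.13
ee_pos: [508.3, 177.4, 31.5]
orientation: [0.075, 1.637, -0.029]
ft_force: [-1.0, 0.7, -0.8]
width: 66.1
```

```bash
python3 look.py wrist w21; python3 -c "
from h import *
pr();plan(509,177,38,-4,2)"
```

```text
47.18 [508.4 177.4  31.7] pitch 0.0556 rate -0.0148 tx [-0.0656  0.0312] q4 0.075 v [ 0.    -0.017 -0.004 -0.002  0.007  0.001]
t 47.18 p [508.4 177.4  31.7] yaw -3.73 tilt 4.16 w 65.8 F [-0.8 -0.6  0. ] q [0.29 0.61 1.88 0.07 0.7  0.29]
delta [ 0.6 -0.4  6.3] dyaw -0.27 dist 6.3
[[-3.1, -0.1, 0.1, 0.0024], [-3.1, -0.1, 0.1, 0.0024]]
```

View pics/w21.png

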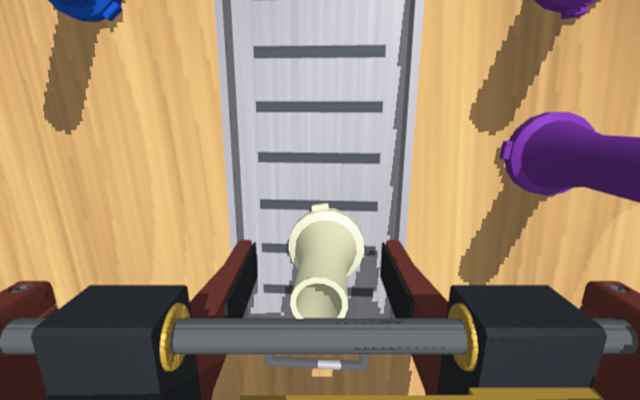

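>>> send_rows(
  rows=[
    [-4,0,0.2,0],
    [-3,0,0.2,0],
    [0.3,0,0,0],
    [0.2,0,0,0],
  ],
)

```text
t: 47.52
ee_pos: [510.0, 177.4, 40.0]
orientation: [0.076, 1.635, -0.029]
ft_force: [-0.0, -0.5, -0.4]
width: 65.8
```

>>> send_rows(
  rows=[
    [0.1,0,0,0],
    [0.1,0,0,0],
    [0.1,0,0,0],
    [0.1,0,0,0],
    [0.1,0,0,0],
    [0.1,0,0,0],
    [0.1,0,0,0],
    [0.1,0,0,0],
    [0.1,0,0,0],
  ],
  fingers=0,
)

```text
t: 48.27
ee_pos: [512.4, 177.8, 41.3]
orientation: [0.076, 1.629, -0.027]
ft_force: [-1.1, -0.8, 2.3]
width: 23.5
```

```bash
python3 -c "
from h import *
pr();plan(509,177,38,-4,2)"
```

```text
48.27 [512.4 177.8  41.3] pitch 0.0479 rate -0.0022 tx [-0.0581  0.0329] q4 0.073 v [ 0.001 -0.002 -0.002 -0.002  0.002 -0.001]
t 48.27 p [512.4 177.8  41.3] yaw -3.71 tilt 3.82 w 23.5 F [-1.1 -0.8  2.3] q [0.28 0.6  1.88 0.07 0.72 0.29]
delta [-3.4 -0.8 -3.3] dyaw -0.29 dist 4.8
[[1.7, -0.6, -1.6, 0.0026], [1.7, -0.6, -1.6, 0.0026]]
```

Gripped (23.5 mm opening). Lift and go to peg 4, expected at about (591,−325).

>>> send_rows(
  rows=[
    [-6,0,0,0],
    [-15,0,0,0],
    [-28,0,0,0],
    [-34,0,0,0],
    [-34,0,0,0],
    [-34,0,0,0],
    [-20,0,0,0],
    [-10,0,0,0],
    [-4,0,0,0],
  ],
)

```text
t: 49.02
ee_pos: [518.8, 170.6, 232.4]
orientation: [0.074, 1.642, -0.03]
ft_force: [-0.5, 0.3, -1.4]
width: 23.6
```

```bash
python3 look.py wrist w22; python3 -c "
from h import *
pr();plan(591,-310,225,53,20)"
```

```text
49.07 [519.1 170.6 232.6] pitch 0.0608 rate 0.0162 tx [-0.0706  0.03  ] q4 0.053 v [ 0.002  0.032  0.024  0.002 -0.04  -0.   ]
t 49.07 p [519.1 170.6 232.6] yaw -3.73 tilt 4.4 w 23.5 F [ 0.8 -0.1 -0.4] q [0.27 0.32 1.76 0.05 1.12 0.31]
delta [  71.9 -480.6   -7.6] dyaw 56.73 dist 486.0
[[-0.6, -23.7, 5.2, -0.0495], [-0.6, -24.0, 4.0, -0.0495], [-0.6, -24.1, 2.8, -0.0495], [-0.6, -24.2, 1.6, -0.0495], [-0.6, -24.3, 0.4, -0.0495], [-0.6, -24.3, -0.8, -0.0495], [-0.6, -24.2, -2.0, -0.0495], [-0.6, -24.1, -3.2, -0.0495], [-0.6, -23.9, -4.4, -0.0495], [-0.6, -23.6, -5.6, -0.0495], [-0.6, -23.3, -6.7, -0.0495], [-0.6, -23.0, -7.9, -0.0495], [-0.6, -22.6, -9.0, -0.0495], [-0.6, -22.1, -10.1, -0.0495], [-0.6, -21.6, -11.2, -0.0495], [-0.6, -21.0, -12.2, -0.0495], [-0.6, -20.4, -13.3, -0.0495], [-0.6, -19.7, -14.3, -0.0495], [-0.6, -18.9, -15.2, -0.0495], [-0.6, -18.2, -16.1, -0.0495]]
```

View pics/w22.png

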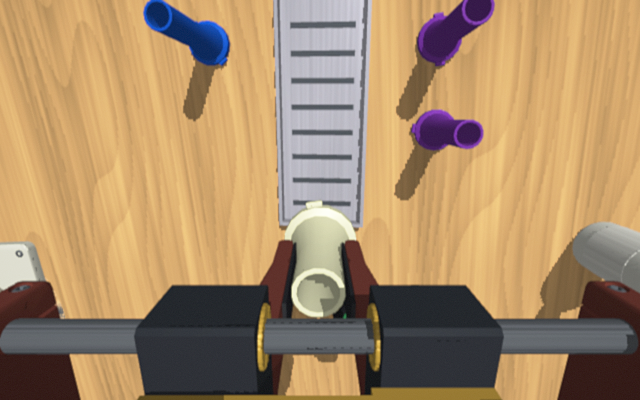

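>>> send_rows(
  rows=[
    [-0.5,-15,4,-0.05],
    [-0.5,-24,4,-0.05],
    [-0.5,-24,3,-0.05],
    [-0.5,-24,1.5,-0.05],
    [-0.5,-24,0.5,-0.05],
    [-0.5,-24,-1,-0.05],
    [-0.5,-24,-2,-0.05],
    [-0.5,-24,-3,-0.05],
    [-0.5,-24,-4.5,-0.05],
    [-0.5,-23.5,-5.5,-0.05],
  ],
)

```text
t: 49.9
ee_pos: [549.6, -63.7, 216.0]
orientation: [-0.327, 1.622, 0.41]
ft_force: [-0.4, 0.2, -0.6]
width: 23.7
```

```bash
python3 -c "
from h import *
pr();plan(591,-310,225,53,10)"
```

```text
49.9 [549.6 -63.7 216. ] pitch 0.0956 rate 0.0419 tx [-0.0917  0.0317] q4 0.02 v [-0.498  0.156 -0.164 -0.051  0.051 -1.096]
t 49.9 p [549.6 -63.7 216. ] yaw 26.77 tilt 5.57 w 23.7 F [-0.4  0.2 -0.6] q [-0.15  0.37  1.73  0.02  1.13 -0.62]
delta [  41.4 -246.3    9. ] dyaw 26.23 dist 249.9
[[-2.1, -23.8, -7.4, -0.0458], [-2.1, -23.4, -8.5, -0.0458], [-2.1, -23.0, -9.6, -0.0458], [-2.1, -22.5, -10.6, -0.0458], [-2.1, -22.0, -11.6, -0.0458], [-2.1, -21.5, -12.6, -0.0458], [-2.1, -20.9, -13.6, -0.0458], [-2.1, -20.2, -14.6, -0.0458], [-2.1, -19.5, -15.5, -0.0458], [-2.1, -18.8, -16.3, -0.0458]]
```

>>> send_rows(
  rows=[
    [-2,-15,-4,-0.03],
    [0,-6,-2,-0.01],
    [0,0,0,0],
    [0,0,0,0],
  ],
)

```text
t: 50.23
ee_pos: [551.1, -89.5, 211.4]
orientation: [-0.352, 1.624, 0.445]
ft_force: [0.1, 0.1, -0.9]
width: 23.5
```

```bash
python3 -c "
from h import *
pr();plan(591,-310,225,53,14)"
```

```text
50.23 [551.1 -89.5 211.4] pitch 0.1055 rate 0.0191 tx [-0.1007  0.0335] q4 0.015 v [-0.003  0.013  0.01   0.    -0.004  0.005]
t 50.23 p [551.1 -89.5 211.4] yaw 28.97 tilt 6.09 w 23.5 F [ 0.1  0.1 -0.9] q [-0.19  0.39  1.72  0.02  1.14 -0.7 ]
delta [  39.9 -220.5   13.6] dyaw 24.03 dist 224.5
[[-1.8, -15.1, -5.2, -0.03], [-1.8, -14.9, -5.6, -0.03], [-1.8, -14.7, -6.1, -0.03], [-1.8, -14.5, -6.5, -0.03], [-1.8, -14.3, -7.0, -0.03], [-1.8, -14.1, -7.4, -0.03], [-1.8, -13.9, -7.8, -0.03], [-1.8, -13.7, -8.2, -0.03], [-1.8, -13.4, -8.6, -0.03], [-1.8, -13.1, -9.0, -0.03], [-1.8, -12.9, -9.4, -0.03], [-1.8, -12.6, -9.8, -0.03], [-1.8, -12.3, -10.2, -0.03], [-1.8, -12.0, -10.5, -0.03]]
```

>>> send_rows(
  rows=[
    [12,0,1,0],
    [30,0,3,0],
  ],
)

```text
t: 50.4
ee_pos: [553.4, -85.2, 172.0]
orientation: [-0.354, 1.616, 0.441]
ft_force: [0.7, 0.2, -1.3]
width: 23.7
```

```bash
python3 look.py wrist w23; python3 -c "
from h import *
pr();plan(591,-310,175,53,14)"
```

```text
50.45 [549.  -83.8 164.9] pitch 0.1072 rate 0.1736 tx [-0.1024  0.0343] q4 0.018 v [-0.003 -0.004  0.035 -0.004  0.143 -0.013]
t 50.45 p [549.  -83.8 164.9] yaw 28.95 tilt 6.2 w 23.8 F [-1.5  2.  -5. ] q [-0.18  0.44  1.76  0.02  1.05 -0.69]
delta [  42.  -226.2   10.1] dyaw 24.05 dist 230.3
[[-1.6, -15.5, -5.2, -0.03], [-1.6, -15.3, -5.7, -0.03], [-1.6, -15.2, -6.2, -0.03], [-1.6, -15.0, -6.6, -0.03], [-1.6, -14.8, -7.1, -0.03], [-1.6, -14.6, -7.5, -0.03], [-1.6, -14.3, -7.9, -0.03], [-1.6, -14.1, -8.4, -0.03], [-1.6, -13.8, -8.8, -0.03], [-1.6, -13.6, -9.2, -0.03], [-1.6, -13.3, -9.6, -0.03], [-1.6, -13.0, -10.0, -0.03], [-1.6, -12.7, -10.4, -0.03], [-1.6, -12.4, -10.7, -0.03]]
```

>>> send_rows(
  rows=[
    [0,0,0,0],
    [0,0,0,0],
  ],
)

```text
t: 50.62
ee_pos: [546.2, -81.4, 162.0]
orientation: [-0.35, 1.632, 0.45]
ft_force: [0.6, -0.0, -0.8]
width: 23.8
```

```bash
python3 -c "
from h import *
pr()"
```

```text
50.62 [546.2 -81.4 162. ] pitch 0.1145 rate 0.0186 tx [-0.1096  0.0356] q4 0.018 v [0.016 0.005 0.006 0.001 0.008 0.005]
```

>>> send_rows(
  rows=[
    [0,0,0,0],
    [0,0,0,0],
    [0,0,0,0],
    [0,0,0,0],
  ],
)

```text
t: 50.95
ee_pos: [547.3, -80.2, 164.2]
orientation: [-0.352, 1.629, 0.45]
ft_force: [0.2, -0.4, -1.2]
width: 23.7
```

```bash
python3 -c "
from h import *
pr()"
```

```text
50.95 [547.3 -80.2 164.2] pitch 0.1121 rate -0.0155 tx [-0.1073  0.0351] q4 0.018 v [ 0.003 -0.011 -0.008 -0.001  0.003  0.001]
```

>>> send_rows(
  rows=[
    [-1,0,0,0],
    [-1,0,0,0],
    [-1,0,0,0],
    [-1,0,0,0],
    [-1,0,0,0],
    [-1,0,0,0],
    [-1,0,0,0],
    [-1,0,0,0],
    [-1,0,0,0],
    [-1,0,0,0],
  ],
)

```text
t: 51.78
ee_pos: [549.6, -81.2, 177.2]
orientation: [-0.353, 1.626, 0.448]
ft_force: [1.0, -0.3, -0.4]
width: 23.6
```

```bash
python3 -c "
from h import *
pr()"
```

```text
51.78 [549.6 -81.2 177.2] pitch 0.1085 rate 0.0028 tx [-0.1038  0.0345] q4 0.018 v [-0.001 -0.014 -0.01  -0.001  0.027  0.002]
```

>>> send_rows(
  rows=[
    [0,0,0,0],
    [0,0,0,0],
    [0,0,0,0],
    [0,0,0,0],
    [0,0,0,0],
    [0,0,0,0],
    [0,0,0,0],
    [0,0,0,0],
    [0,0,0,0],
    [0,0,0,0],
  ],
)

```text
t: 52.62
ee_pos: [549.5, -81.1, 177.1]
orientation: [-0.353, 1.627, 0.448]
ft_force: [-0.0, -0.5, -0.2]
width: 23.3
```

```bash
python3 -c "
from h import *
pr();plan(591,-310,190,53,16)"
```

```text
52.62 [549.5 -81.1 177.1] pitch 0.1089 rate 0.0004 tx [-0.1041  0.0345] q4 0.018 v [-0.001  0.    -0.    -0.003  0.     0.   ]
t 52.62 p [549.5 -81.1 177.1] yaw 29.1 tilt 6.3 w 23.3 F [-0.  -0.5 -0.2] q [-0.18  0.43  1.75  0.02  1.07 -0.69]
delta [  41.5 -228.9   12.9] dyaw 23.9 dist 232.9
[[-1.6, -13.7, -4.7, -0.0261], [-1.6, -13.5, -5.1, -0.0261], [-1.6, -13.4, -5.4, -0.0261], [-1.6, -13.3, -5.8, -0.0261], [-1.6, -13.1, -6.1, -0.0261], [-1.6, -12.9, -6.5, -0.0261], [-1.6, -12.8, -6.8, -0.0261], [-1.6, -12.6, -7.1, -0.0261], [-1.6, -12.4, -7.5, -0.0261], [-1.6, -12.2, -7.8, -0.0261], [-1.6, -12.0, -8.1, -0.0261], [-1.6, -11.8, -8.4, -0.0261], [-1.6, -11.6, -8.7, -0.0261], [-1.6, -11.3, -9.0, -0.0261], [-1.6, -11.1, -9.3, -0.0261], [-1.6, -10.8, -9.6, -0.0261]]
```

>>> send_rows(
  rows=[
    [-2,-10,-3,-0.02],
    [-2,-18,-6.5,-0.034],
    [-2,-18,-7,-0.034],
    [-2,-18,-7.5,-0.034],
    [-2,-17.5,-8,-0.034],
    [-2,-17,-8.5,-0.034],
    [-2,-17,-9,-0.034],
  ],
)

```text
t: 53.2
ee_pos: [575.6, -205.8, 184.1]
orientation: [-0.53, 1.578, 0.646]
ft_force: [0.1, -0.3, -0.1]
width: 24.0
```

```bash
python3 -c "
from h import *
pr();plan(591,-310,195,53,6)"
```

```text
53.2 [ 575.6 -205.8  184.1] pitch 0.1121 rate -0.0004 tx [-0.1062  0.0355] q4 -0.005 v [-0.318  0.166 -0.314 -0.038  0.148 -0.723]
t 53.2 p [ 575.6 -205.8  184.1] yaw 42.77 tilt 6.43 w 24.0 F [ 0.1 -0.3 -0.1] q [-0.36  0.5   1.61 -0.    1.14 -1.1 ]
delta [  15.4 -104.2   10.9] dyaw 10.23 dist 105.9
[[-2.7, -14.3, -10.0, -0.0298], [-2.7, -14.0, -10.4, -0.0298], [-2.7, -13.7, -10.8, -0.0298], [-2.7, -13.3, -11.2, -0.0298], [-2.7, -13.0, -11.6, -0.0298], [-2.7, -12.7, -12.0, -0.0298]]
```

>>> send_rows(
  rows=[
    [-2,-14,-10,-0.03],
    [-2,-14,-10.5,-0.03],
    [-2,-14,-11,-0.03],
    [-2,-13,-11,-0.03],
    [-2,-12,-11,-0.03],
    [-1,-8,-8,-0.025],
    [0,-3,-3,0],
    [0,0,0,0],
  ],
)

```text
t: 53.87
ee_pos: [590.3, -315.8, 189.5]
orientation: [-0.665, 1.527, 0.794]
ft_force: [-0.1, 0.3, -0.5]
width: 23.5
```

```bash
python3 look.py wrist w24; python3 look.py scene s24; python3 cmp.py 24 180 140; python3 -c "
from h import *
pr();plan(593,-325,110,53,6)"
```

```text
53.97 [ 590.2 -314.6  189.5] pitch 0.1106 rate 0.0044 tx [-0.1062  0.0355] q4 -0.021 v [ 0.013 -0.007  0.009  0.002  0.002 -0.   ]
t 53.97 p [ 590.2 -314.6  189.5] yaw 53.17 tilt 6.43 w 23.4 F [-0.3 -0.2 -0.9] q [-0.5   0.57  1.47 -0.02  1.21 -1.42]
delta [  2.8 -10.4 -79.5] dyaw -0.17 dist 80.2
[[13.1, -2.8, -0.6, 0.0005], [13.1, -2.8, -0.6, 0.0005], [13.1, -2.8, -0.6, 0.0005], [13.1, -2.8, -0.6, 0.0005], [13.1, -2.8, -0.6, 0.0005], [13.1, -2.8, -0.6, 0.0005]]
```

View pics/c24.png

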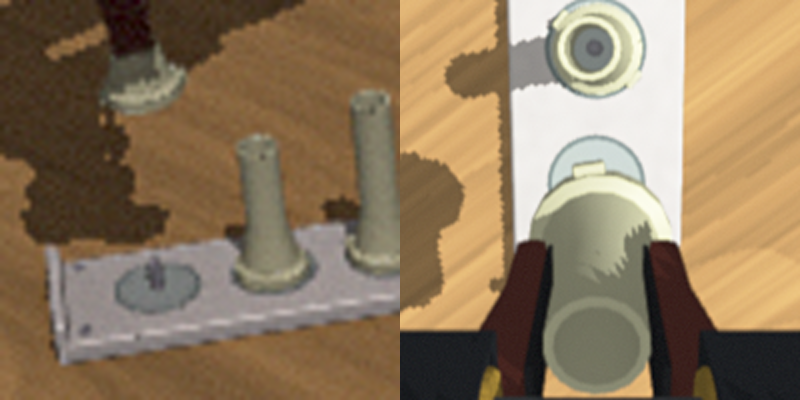

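View pics/s24.png

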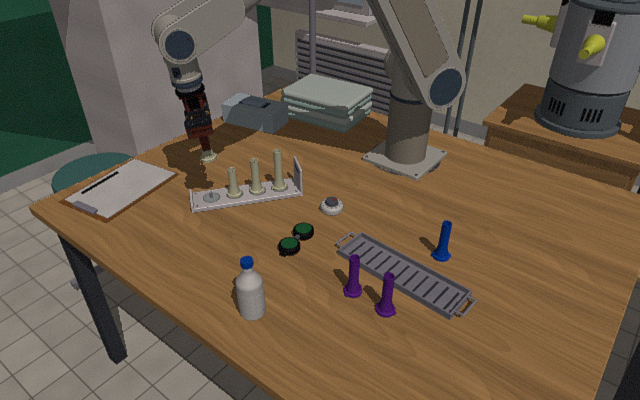

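>>> send_rows(
  rows=[
    [4,-3,-2,0],
    [8,-3,-1.5,0],
    [14,-3,-0.6,0],
    [18,-2.5,-0.5,0],
    [18,-2.5,-0.5,0],
    [12,-1.5,0,0],
    [5,-0.5,0,0],
    [0,0,0,0],
  ],
)

```text
t: 54.63
ee_pos: [591.0, -321.7, 100.8]
orientation: [-0.665, 1.528, 0.799]
ft_force: [0.1, 0.2, -0.0]
width: 23.6
```

```bash
python3 look.py wrist w25; python3 look.py scene s25; python3 cmp.py 25 180 150; python3 -c "
from h import *
pr();plan(593,-325.5,90,53,6)"
```

```text
54.73 [ 591.7 -322.1  102.4] pitch 0.1113 rate -0.0371 tx [-0.1069  0.0361] q4 -0.023 v [-0.001 -0.022 -0.018 -0.     0.003  0.001]
t 54.73 p [ 591.7 -322.1  102.4] yaw 53.31 tilt 6.48 w 24.1 F [ 0.8  0.4 -0.8] q [-0.51  0.68  1.5  -0.02  1.08 -1.42]
delta [  1.3  -3.4 -12.4] dyaw -0.31 dist 12.9
[[2.0, -0.7, -0.2, 0.0009], [2.0, -0.7, -0.2, 0.0009], [2.0, -0.7, -0.2, 0.0009], [2.0, -0.7, -0.2, 0.0009], [2.0, -0.7, -0.2, 0.0009], [2.0, -0.7, -0.2, 0.0009]]
```

View pics/c25.png

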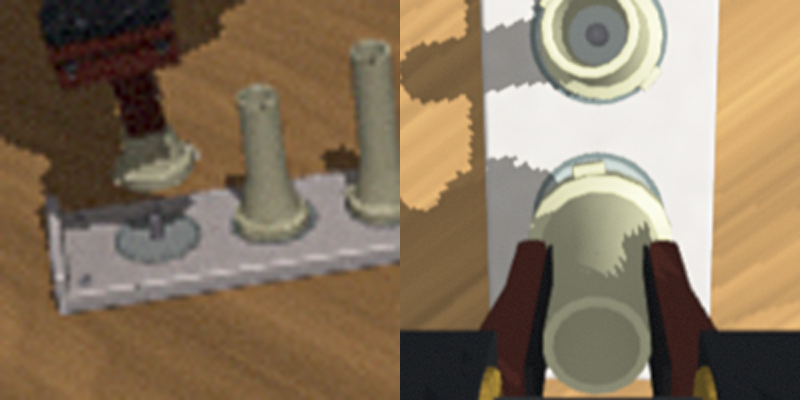

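Run:
```python
from h import *
d=np.load("w25.npz")
f=lambda x:(220+(x[0]-400+.5)/2-.5,120+(x[1]+.5)/2-.5)
print("seat",ray(d,f((597.5,214)),15),"collar",ray(d,f((600,240)),70),"tip",ray(d,f((596,344)),102.4+33))
print("tube3 tip",ray(d,f((592,30)),105))
t=np.array([-.1069,.0361,-.9936]);b=np.array([591.7,-322.1,102.4])+37*t;print("bottom pred",b)
```

```text
seat [ 590.9058544  -325.75783223   15.        ] collar [ 588.56813408 -320.6594856    70.        ] tip [ 592.93638034 -322.43905482  135.4       ]
tube3 tip [ 538.2746893  -284.22872485  105.        ]
bottom pred [ 587.7447 -320.7643   65.6368]
```

```bash
python3 -c "
from h import *
plan(594.5,-327,72,53,6)"
```

```text
t 54.73 p [ 591.7 -322.1  102.4] yaw 53.31 tilt 6.48 w 24.1 F [ 0.8  0.4 -0.8] q [-0.51  0.68  1.5  -0.02  1.08 -1.42]
delta [  2.8  -4.9 -30.4] dyaw -0.31 dist 30.9
[[5.0, -1.4, -0.2, 0.0009], [5.0, -1.4, -0.2, 0.0009], [5.0, -1.4, -0.2, 0.0009], [5.0, -1.4, -0.2, 0.0009], [5.0, -1.4, -0.2, 0.0009], [5.0, -1.4, -0.2, 0.0009]]
```

>>> send_rows(
  rows=[
    [1,-2,-1,0],
    [3,-2,-0.7,0],
    [5,-2,-0.4,0],
    [6,-1,0,0],
    [6,-0.7,0.3,0],
    [5,-0.6,0.2,0],
    [3,-0.3,0.1,0],
    [0,0,0,0],
  ],
)

```text
t: 55.4
ee_pos: [597.5, -329.4, 73.7]
orientation: [-0.671, 1.523, 0.792]
ft_force: [-1.3, 0.4, -0.8]
width: 23.3
```

```bash
python3 look.py wrist w26; python3 look.py scene s26; python3 cmp.py 26 180 150; python3 -c "
from h import *
pr();plan(594.5,-327,55,53,6)"
```

```text
55.5 [ 597.8 -329.6   74.4] pitch 0.1033 rate -0.012 tx [-0.1     0.0322] q4 -0.024 v [ 0.001 -0.009 -0.005  0.001  0.003 -0.001]
t 55.5 p [ 597.8 -329.6   74.4] yaw 53.29 tilt 6.03 w 23.1 F [-0.2 -0.2 -0.1] q [-0.51  0.72  1.49 -0.02  1.03 -1.43]
delta [ -3.3   2.6 -19.4] dyaw -0.29 dist 19.8
[[3.3, 0.4, 0.1, 0.0008], [3.3, 0.4, 0.1, 0.0008], [3.3, 0.4, 0.1, 0.0008], [3.3, 0.4, 0.1, 0.0008], [3.3, 0.4, 0.1, 0.0008], [3.3, 0.4, 0.1, 0.0008]]
```

View pics/c26.png

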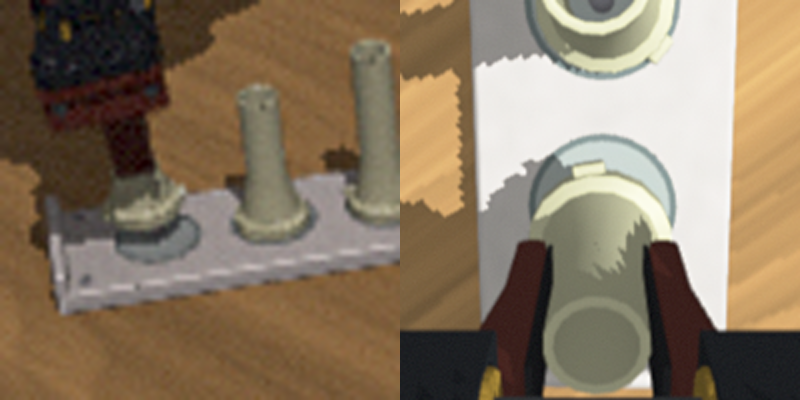

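>>> send_rows(
  rows=[
    [0.3,1.5,0,0],
    [0.5,1.5,0,0],
    [1,1,0.1,0],
    [2,0,0.1,0],
    [3,-0.3,0.1,0],
    [3,-0.3,0.1,0],
    [2,-0.2,0,0],
    [0.3,0,0,0],
  ],
)

```text
t: 56.17
ee_pos: [594.5, -326.8, 62.8]
orientation: [-0.673, 1.521, 0.79]
ft_force: [1.0, 0.5, -1.2]
width: 23.5
```

```bash
python3 look.py wrist w27; python3 look.py scene s27; python3 cmp.py 27 180 150; python3 -c "
from h import *
pr();plan(594.5,-327,55,53,6)"
```

```text
56.27 [ 594.6 -326.9   63.1] pitch 0.1012 rate -0.009 tx [-0.0981  0.0312] q4 -0.025 v [-0.001 -0.005 -0.005 -0.002  0.001  0.001]
t 56.27 p [ 594.6 -326.9   63.1] yaw 53.3 tilt 5.91 w 23.8 F [-0.1 -0.3 -0.8] q [-0.51  0.73  1.5  -0.02  1.01 -1.43]
delta [-0.1 -0.1 -8.1] dyaw -0.3 dist 8.1
[[1.3, -0.1, 0.0, 0.0009], [1.3, -0.1, 0.0, 0.0009], [1.3, -0.1, 0.0, 0.0009], [1.3, -0.1, 0.0, 0.0009], [1.3, -0.1, 0.0, 0.0009], [1.3, -0.1, 0.0, 0.0009]]
```

View pics/c27.png

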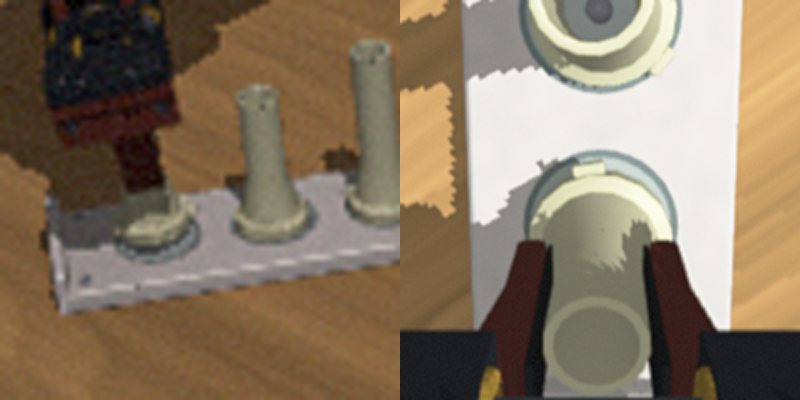

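>>> send_rows(
  rows=[
    [1.5,-0.1,0,0],
    [2,-0.2,0,0],
    [2,-0.2,0,0],
    [1.5,-0.1,0,0],
    [0.8,0,0,0],
  ],
)

```text
t: 56.68
ee_pos: [594.7, -327.2, 54.8]
orientation: [-0.673, 1.521, 0.79]
ft_force: [0.2, -0.7, -0.0]
width: 23.6
```

>>> send_rows(
  rows=[
    [0.8,0,0,0],
    [0.8,0,0,0],
  ],
)

```text
t: 56.85
ee_pos: [594.4, -327.2, 53.0]
orientation: [-0.673, 1.521, 0.79]
ft_force: [-2.0, 0.9, 6.5]
width: 23.6
```

>>> send_rows(
  rows=[
    [0,0,0,0],
    [0,0,0,0],
    [0,0,0,0],
    [0,0,0,0],
    [0,0,0,0],
    [0,0,0,0],
    [0,0,0,0],
  ],
  fingers=0.75,
)

```text
t: 57.43
ee_pos: [594.8, -327.4, 53.5]
orientation: [-0.674, 1.52, 0.789]
ft_force: [-0.5, -1.1, -0.4]
width: 65.1
```

```bash
python3 look.py wrist w28; python3 look.py scene s28; python3 cmp.py 28 180 150; python3 -c "
from h import *
pr()"
```

```text
57.53 [ 594.8 -327.4   53.5] pitch 0.0996 rate 0.0037 tx [-0.0968  0.0303] q4 -0.025 v [-0.     0.002  0.     0.001  0.001  0.   ]
```

View pics/c28.png

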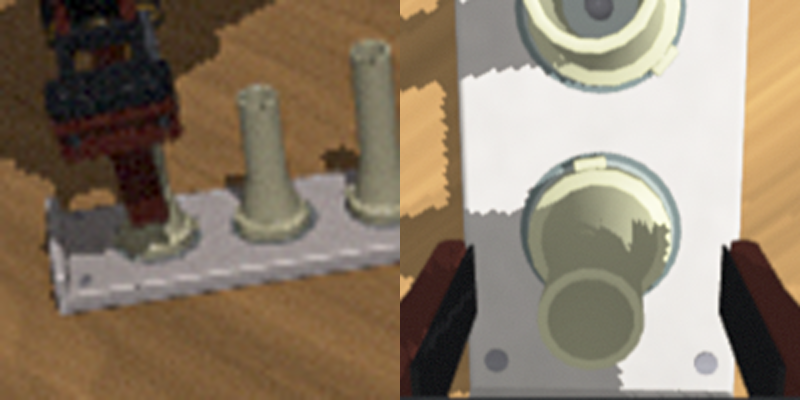

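>>> send_rows(
  rows=[
    [-6,0.6,0,0],
    [-15,1.5,-0.5,0],
    [-26,2.6,-1,0],
    [-32,3,-1,0],
    [-32,3,-1,0],
    [-28,0,0,0],
    [-18,0,0,0],
    [-8,0,0,0],
    [0,0,0,0],
  ],
)

```text
t: 58.28
ee_pos: [599.9, -328.5, 234.0]
orientation: [-0.674, 1.519, 0.788]
ft_force: [1.2, -0.1, -0.3]
width: 65.8
```

```bash
python3 look.py wrist w29; python3 look.py scene s29; python3 look.py top t29
python3 - <<'E'
from h import *
pr()
a=cv2.resize(np.load("s29.npz")["img"][130:220,180:310],None,fx=6,fy=6,interpolation=cv2.INTER_CUBIC)
cv2.imwrite("pics/s29c.png",a[:,:,::-1])
w0=np.load("scene0.npz");w1=np.load("s29.npz")
print("goggle/timer image diff",np.abs(w0["img"][190:260,270:350].astype(int)-w1["img"][190:260,270:350]).mean())
E
```

```text
58.43 [ 598.2 -327.6  229.8] pitch 0.1044 rate 0.0424 tx [-0.101   0.0328] q4 -0.021 v [-0.     0.025  0.018 -0.001 -0.001 -0.001]
goggle/timer image diff 4.431964285714286
```

View pics/s29c.png

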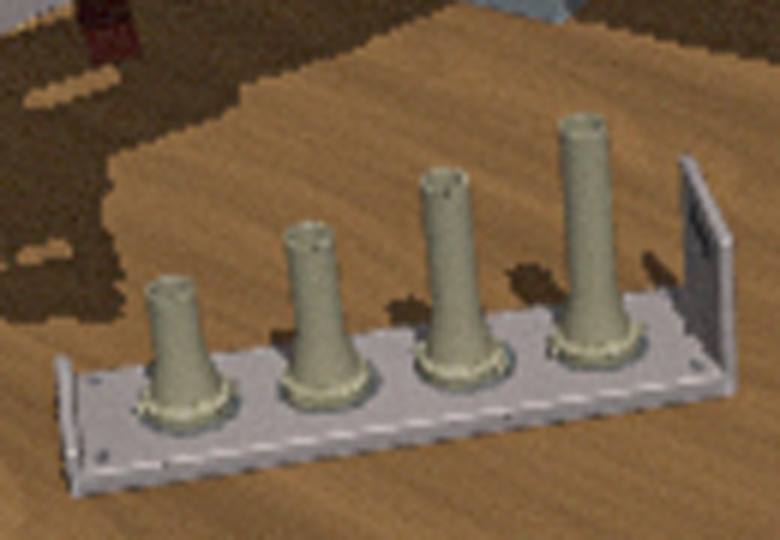

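View pics/w29.png

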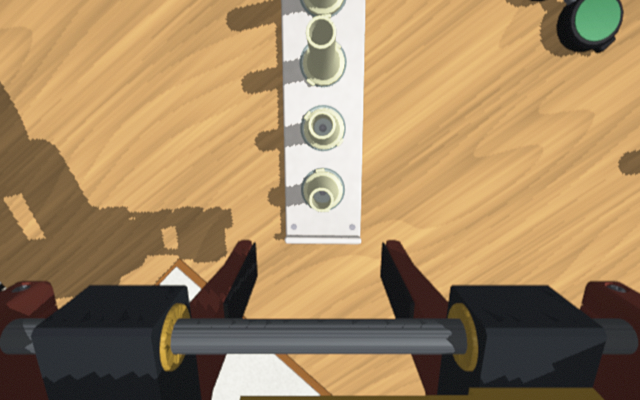

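View pics/t29.png

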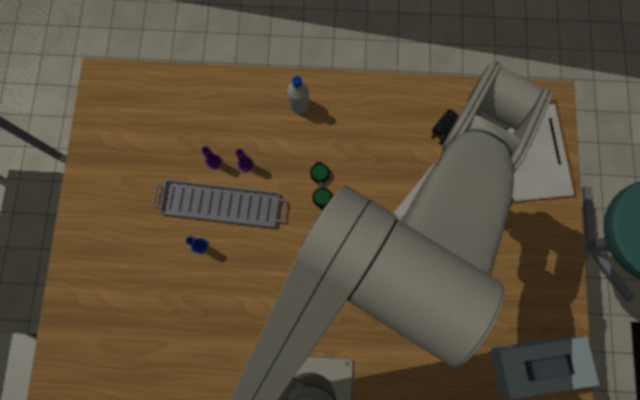

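All four stand in order, collars inside the seats; goggles and timer look unmoved. One numeric check of tip heights, then hand in.

Run:
```python
from h import *
from workcell import ctrl
d=np.load("w29.npz");W=cloud(d)
for n,h,p in(("b",110,(479.4,-242.9)),("c",90,(535.2,-284.2)),("d",70,(590.9,-325.8))):
    k=(np.hypot(W[...,0]-p[0],W[...,1]-p[1])<30)&(W[...,2]>15+h-10)
    q=W[k];print(n,"tip z",np.percentile(q[:,2],95).round(1),"expect",15+h,"tip mid",((q.min(0)+q.max(0))/2).round(1),"peg",p)
s0,s1=cloud(np.load("scene0.npz")),cloud(np.load("s29.npz"))
for nm,(u,v) in(("gog",(303,231)),("gog2",(289,246)),("timer",(331,205))): print(nm,s0[v,u].round(1),s1[v,u].round(1))
ctrl.close_job()
```

```text
b tip z 124.7 expect 125 tip mid [ 482.1 -243.5  120.3] peg (479.4, -242.9)
c tip z 104.8 expect 105 tip mid [ 537.1 -284.   100.4] peg (535.2, -284.2)
d tip z 340.3 expect 85 tip mid [ 586.8 -325.6  209. ] peg (590.9, -325.8)
gog [555.2   4.7  28.8] [554.5   4.1  28.1]
gog2 [623.6  13.7  26.8] [624.3  14.4  27.7]
timer [413.8  -6.6  29.9] [414.1  -6.3  30.1]
the job is handed in; nothing more can be done
```

All four tubes are off the drain tray and standing over their pegs: 130, 110, 90 and 70 mm, counted from the high end plate. The gripper is clear of them. I handed the job in at about 58 s of the 115 s; it reports no verdict.

**Last checks**
- **110 and 90 mm tubes:** tips at 124.7 and 104.8 mm (expected 125 and 105), and about 2–3 mm from their pegs.
- **130 mm tube:** only seen standing upright in its seat in the last picture. Its tip measured within about 2–4 mm of the peg just after I set it down.
- **70 mm tube:** the last height check failed because the gripper was in the measured region and gave a false 340 mm. The pictures show it upright, with its collar inside the seat ring.
- **Goggles and timer:** within about 1 mm of where they started.

**What went wrong on the way**
- **Gripper tilt:** the gripper tilted by as much as 7° during moves, and the moves allowed no direct way to correct it. It was about 6° when I set down the 70 mm tube, which then settled upright.
- **Wrist force:** to remove an earlier tilt I pushed out to the arm's reach limit. The first, fast push gave a wrist-force spike of about 100 N, under the 120 N limit.
- **Joint 3:** during the same correction its reading went to 0.086 rad, just under its listed minimum of 0.09. I do not know whether that counts as passing its range.
- **Cameras:** the top and scene cameras disagreed by up to 8 mm about the rack, so I relied on the wrist camera for placing.

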